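Clamp the re-glued zinc edges of the okey table's tea-glass flap

ROBOT

A 6-joint arm with a two-finger parallel gripper is mounted at the origin on the work surface. World frame = base frame: x ahead of the robot, y to its left, z up, the work surface at z = 0. Lengths are in m, angles in rad, forces in N, time in s.
With the tool pointing down it reaches from about 0.4 to 0.825 m from the base axis. Payload 7 kg.
Tool frame: the origin (TCP) lies on the centre line of the jaws, within the pads' length; the fingertips stand 25 mm ahead of it and the grasp point (between the pads) lies 6 mm ahead of it; z points along the fingers, y is the line along which they close (so a half turn about z gives the same grasp; the last joint's range is limited). The gripper opens to 88 mm and grips with 3 to 60 N. Pads are 19 mm wide; open, the fingers measure 130 mm over their backs; the gripper's body (78 mm by 193 mm) begins 47 mm behind the grasp point.
Start: joints at [1.443, 0.359, 0.012, 0, -1.224, -0.288], TCP at [0.273, 0.617, 0.252] pointing down, gripper open.
Joint ranges: [-3.07, 3.07], [-1.43, 2.12], [-1.02, 1.25], [-3.03, 1.67], [-3.05, -0], [-3.03, 3.03]. Speed limits (rad/s): [2.39, 2.39, 3.01, 3.14, 3.14, 3.14].

INTERFACE

Orientations are given as [roll, pitch, yaw] about the fixed x, y, z axes, in that order (R = Rz(yaw) Ry(pitch) Rx(roll)).
In Python, from station import readout, vision, arm gives the robot as it stands. The module is installed in compiled form; this text tells all that it offers.
- The arm moves only by the tool carry_out, never from a script. Its argument "commands" is a list of rows, each an object with "dp": the shift along the tool's x, y, z in m, a list of three; "rotation": the turn, a rotation vector about the tool's x, y, z in degrees, a list of three. In form: [{"dp": [dx, dy, dz], "rotation": [wx, wy, wz]}, ...]. A call has 1 to 8 rows; each row shifts and turns the commanded pose from where the row before left it, along the tool's axes as they then stand; what a row does not reach is not made up. A row lasts 1/8 s, in which the tool goes at most 62.5 mm and 10.7 degrees, less where a joint would pass 70% of its speed; a pose out of reach is approached as far as the arm can. A call with a gripper value outside its range is refused whole. "grip" is the finger opening in m, from 0 to 0.0876, set as the call begins (left out, the last holds). The fingers move at their own pace and stop on an object; "force" is the grip in N (left out, the last holds). Time passes only in rows, so rows that do not move let the fingers close. It gives the time, the measured TCP pose, the force, the opening and the grip force at its end, in the units of the state.
- readout.get_state(): the state, without advancing time (a new reading comes with each control period).
- vision.grab_frame(name): name is "scene" or "top" or "wrist"; returns (picture, depth): 400x640x3 uint8, red, green, blue; 400x640 float32, m along the optical axis (not along the pixel's ray), 0 where there is no reading.
- vision.calibration(name): a dict with "fovy" (degrees; the focal length in pixels is half the picture's height over the tangent of half this angle, whatever the lens; pixels are square), "cx", "cy" (the principal point, pixels), "origin" and "attitude" of the camera in the world; the wrist camera has in their place "mount" (4x4, takes a point from camera to tool coordinates, whose origin is the TCP and whose axes are the flange's). Camera axes: x right, y down, z forward; pixel columns grow to the right and rows downward; lengths in m; the calibration is good to about 2 mm. A picture is of the moment at which its call begins: read the wrist's pose just before it. calibration takes no time and is no camera call.
- arm.job_done(): hands the job in; it is judged then, once.
Trained networks look in the newest picture that a camera, given by its name, has taken for a name from the list of things; names that differ only in an ending like _2 or _b are one class to them, and where a whole thing is asked for, a point or a joint stands for the part that bears it (a point fixed in the world has none). Each returns a list of dicts, best first, with "score" (0 to 1); they miss things now and then, are a little off and sometimes report something else, mostly with a low value. They report only what shows in the picture. A call takes as long as a camera call.
- vision.trace(label, camera): "pixels" (400x640 bool, what is visible of it) and "position" ([row, column] in pixels, amid what is visible of it).
The state is a dict: "t": time; "q": joint angles; "qd": joint speeds; "joint_efforts": joint torques, N m; "eef_pos": TCP position; "ee_rot": TCP orientation; "force": force on the tool from outside, world axes, zero at the start; "moment": the same for the moment, N m; "width": finger opening in m; "gripper_force": force on a finger pad.
Only numpy, scipy, OpenCV 4.12 (cv2) and the standard library are available. Lean on these libraries where they do the work, as an engineer would, in place of code of your own. Each camera call takes 0.05 s, during which the arm holds its last target. There are 200 camera calls.

TASK

The zinc strips on the two upright ends of the tea-glass flap have just been re-glued: swing the lamp arm well clear of the flap, out to the far left, then squeeze each spring clamp lying on the table open and let it close, level and over its full pads, on a zinc end, with at least one clamp on each end and clamps on the same end at least 5 cm apart one above the other. When every clamp grips and the lamp is still out of the way, swing the lamp back so that its shade hangs over the middle of the flap to warm the glue, and leave the sugar bowl, teapot lid and tiles where they are.

Things in the scene. Friction and masses are not known exactly. Their poses are not given: they have to be found in the camera images.
- flap: tea-glass flap: plywood board 220 mm long (y axis), 150 mm high, 15 mm thick (x axis), fixed upright on its long edge; lower edge 20 mm, top edge 170 mm above the table. Origin on the table under its middle, x axis away from the robot. Both upright ends (y = 110 mm on the left, -110 mm on the right) are bound over their full height in folded zinc, 25 mm wide along the board, 18 mm thick over both faces
- flap_mid (a point): middle of the flap, 95 mm above the table. The flap stands in two slotted wooden blocks, each 44 x 42 mm and 45 mm high, 45 mm either side of the middle
- lamp_pivot (a point): top of the lamp's fixed post (22 mm thick, on a 116 mm round cast foot), on the upright swing axis of the arm, 290 mm above the table, the height of the arm tube
- lamp_arm (a joint): swing of the lamp arm about its upright post (rad), growing anticlockwise seen from above: near 0 the shade hangs about over the flap (just where depends on the start), larger values swing it out to the left and far side; range -0.6 to 1.35. Stiff: stays where it is left; about 2 to 4 N at the sleeve move it
- sleeve_mid (a point): middle of the wooden hand sleeve (25 mm thick, 120 mm long) round the 18 mm steel arm tube, 180 mm from the swing axis, 290 mm above the table; x axis along the arm towards the shade. Can be pushed sideways or pinched from above
- lamp_shade (a point): middle of the green bell shade at the arm's end, 445 mm from the swing axis and 240 mm above the table; the shade is 140 mm across at its mouth, which is 195 mm above the table
- clamp1_grip (a point): steel spring clamp lying flat, 120 mm long, 26 mm thick, 85 g; may be absent. Point midway between the two dipped handles (44 mm long), half-way up: squeeze here. x axis towards the jaws, z axis square to the flat side. Over the handles' backs: 53 mm here at rest (63 mm at their far ends), 44 mm when clamped on the zinc, 25 mm and parallel at full squeeze. Takes 7 N at first, 13 N at the stop
- clamp1_pads (a point): that clamp's pads: point midway between the two jaw pads at rest, 88 mm from the grip point along the clamp, 10 mm short of the jaw tips. Pads 16 mm long, 24 mm high; hinge pin 40 mm behind them. The listed points belong to the lever on the +y side, which turns 0.3 rad (half the opening) from rest to full squeeze
- clamp1_jaw (a joint): opening of that clamp (rad): 0 at rest (pads 10 mm apart), about 0.2 closed on the 18 mm zinc end (pads flat to its faces), 0.6 at full squeeze (pads 34 mm apart)
- clamp2_grip (a point): steel spring clamp lying flat, 120 mm long, 26 mm thick, 85 g; may be absent. Point midway between the two dipped handles (44 mm long), half-way up: squeeze here. x axis towards the jaws, z axis square to the flat side. Over the handles' backs: 53 mm here at rest (63 mm at their far ends), 44 mm when clamped on the zinc, 25 mm and parallel at full squeeze. Takes 7 N at first, 13 N at the stop
- clamp2_pads (a point): that clamp's pads: point midway between the two jaw pads at rest, 88 mm from the grip point along the clamp, 10 mm short of the jaw tips. Pads 16 mm long, 24 mm high; hinge pin 40 mm behind them. The listed points belong to the lever on the +y side, which turns 0.3 rad (half the opening) from rest to full squeeze
- clamp2_jaw (a joint): opening of that clamp (rad): 0 at rest (pads 10 mm apart), about 0.2 closed on the 18 mm zinc end (pads flat to its faces), 0.6 at full squeeze (pads 34 mm apart)
- clamp3_grip (a point): steel spring clamp lying flat, 120 mm long, 26 mm thick, 85 g; may be absent. Point midway between the two dipped handles (44 mm long), half-way up: squeeze here. x axis towards the jaws, z axis square to the flat side. Over the handles' backs: 53 mm here at rest (63 mm at their far ends), 44 mm when clamped on the zinc, 25 mm and parallel at full squeeze. Takes 7 N at first, 13 N at the stop
- clamp3_pads (a point): that clamp's pads: point midway between the two jaw pads at rest, 88 mm from the grip point along the clamp, 10 mm short of the jaw tips. Pads 16 mm long, 24 mm high; hinge pin 40 mm behind them. The listed points belong to the lever on the +y side, which turns 0.3 rad (half the opening) from rest to full squeeze
- clamp3_jaw (a joint): opening of that clamp (rad): 0 at rest (pads 10 mm apart), about 0.2 closed on the 18 mm zinc end (pads flat to its faces), 0.6 at full squeeze (pads 34 mm apart)
- clamp4_grip (a point): steel spring clamp lying flat, 120 mm long, 26 mm thick, 85 g; may be absent. Point midway between the two dipped handles (44 mm long), half-way up: squeeze here. x axis towards the jaws, z axis square to the flat side. Over the handles' backs: 53 mm here at rest (63 mm at their far ends), 44 mm when clamped on the zinc, 25 mm and parallel at full squeeze. Takes 7 N at first, 13 N at the stop
- clamp4_pads (a point): that clamp's pads: point midway between the two jaw pads at rest, 88 mm from the grip point along the clamp, 10 mm short of the jaw tips. Pads 16 mm long, 24 mm high; hinge pin 40 mm behind them. The listed points belong to the lever on the +y side, which turns 0.3 rad (half the opening) from rest to full squeeze
- clamp4_jaw (a joint): opening of that clamp (rad): 0 at rest (pads 10 mm apart), about 0.2 closed on the 18 mm zinc end (pads flat to its faces), 0.6 at full squeeze (pads 34 mm apart)
- sugar_bowl: sugar bowl: white porcelain sugar bowl, 100 mm across, 65 mm high, origin under its middle; bystander
- teapot_lid: teapot lid: copper teapot lid, 100 mm across, lying on its side; origin at the middle of its underside; bystander
- tile0: tile0: lower of two stacked ivory acrylic tiles, 30 x 42 x 10 mm, origin under its middle; bystander
- tile1: tile1: upper of the two tiles; bystander

How it is judged:
By the outcome, as a careful person would: the job done as asked, in the order asked, and still so for the second after the job is handed in, with the robot touching nothing.
Of clamp1, clamp2, clamp3, clamp4 only 2 to 4 are there at a start; the rules pass over those that are not, and their reading is None.
At some moment in a run one of clamp1, clamp2, clamp3, clamp4 may be knocked a few centimetres aside while the robot is not near it.
Once in a run the grip may slacken for a moment while it holds something.
It also fails if it takes over 210 s, if anything falls off the work surface, if the arm or the gripper's body presses on something with over 40 N, if the wrist force passes 120 N, or if a joint passes its speed limit or range.

## Working session

There is one attempt and no reset: what is moved stays moved. The work goes in short steps, Python scripts to look and compute and a tool call to move; the robot and the scene stay as the last step left them, time stands still between calls to the robot, and variables do not carry over. Pictures are saved under pics/ and viewed, at most 14 in all, crops included, and the job is handed in when it is done.

Besides the shell and the picture viewer there is one more tool, called after "Emit:" as a command line: name --argument value ..., lists and objects as JSON in quotes. carry_out: Moves the arm, as the interface text tells. Its arguments: {"type":"object","properties":{"commands":{"type":"array"},"grip":{"type":"number"},"force":{"type":"number"}},"required":["commands"]}

```bash
mkdir -p pics; cat > h.py <<'E'
import numpy as np, cv2
from scipy.spatial.transform import Rotation as R
from station import readout, vision, arm
def cam(name, st=None):
    c=vision.calibration(name); f=200/np.tan(np.radians(c['fovy'])/2)
    if 'mount' in c:
        st=st or readout.get_state(); T=np.eye(4)
        T[:3,:3]=R.from_euler('xyz',st['ee_rot']).as_matrix(); T[:3,3]=st['eef_pos']
        M=T@np.array(c['mount'])
    else:
        M=np.eye(4); A=np.array(c['attitude']); 
        M[:3,:3]=A if A.shape==(3,3) else R.from_euler('xyz',A).as_matrix(); M[:3,3]=c['origin']
    return f,c['cx'],c['cy'],M
def cloud(name,d,C):
    f,cx,cy,M=C; v,u=np.mgrid[:400,:640]
    P=np.stack([(u-cx)/f*d,(v-cy)/f*d,d],-1)@M[:3,:3].T+M[:3,3]
    P[d==0]=np.nan
    return P
def proj(p,C):
    f,cx,cy,M=C; q=(np.array(p)-M[:3,3])@M[:3,:3]
    return q[...,0]/q[...,2]*f+cx, q[...,1]/q[...,2]*f+cy
def shot(name,save=None):
    st=readout.get_state(); C=cam(name,st); im,d=vision.grab_frame(name)
    if save: cv2.imwrite('pics/'+save,im[:,:,::-1])
    return im,d,cloud(name,d,C),C
E
python3 - <<'E'
from h import *
for n in ['scene','top']:
    print(n,vision.calibration(n))
    im,d,P,C=shot(n,n+'0.png')
    np.save(n+'P.npy',P)
    for l in ['flap','lamp_arm','lamp_shade','sleeve_mid','clamp1_grip','clamp1_pads','sugar_bowl','teapot_lid','tile0','tile1']:
        for r in vision.trace(l,n):
            m=r['pixels']; print(n,l,round(r['score'],2),np.round(r['position']),m.sum(),np.round(np.nanmedian(P[m],0),3))
print(vision.calibration('wrist')); print(readout.get_state())
E
```

```text
scene {'fovy': 50.97266233308334, 'cx': 313.0812849937408, 'cy': 198.0957838471997, 'origin': array([ 0.83892377, -0.62101951,  1.11545933]), 'attitude': array([-2.51471135,  0.003052  ,  0.34025632])}
scene flap 0.63 [242. 314.] 611 [ 0.645 -0.058  0.079]
scene lamp_arm 0.96 [186. 310.] 2873 [0.601 0.004 0.258]
scene lamp_shade 0.82 [185. 307.] 2911 [0.601 0.004 0.258]
scene sleeve_mid 0.73 [184. 308.] 2733 [0.604 0.001 0.257]
scene clamp1_grip 0.7 [194. 277.] 177 [0.457 0.12  0.018]
scene clamp1_grip 0.62 [183. 307.] 2805 [0.601 0.003 0.257]
scene clamp1_pads 0.74 [192. 280.] 269 [0.454 0.127 0.016]
scene clamp1_pads 0.3 [282. 245.] 444 [ 0.478 -0.209  0.022]
scene sugar_bowl 0.96 [349. 285.] 1228 [ 0.658 -0.356  0.026]
scene sugar_bowl 0.32 [191. 280.] 246 [0.453 0.121 0.017]
scene tile0 0.35 [230. 373.] 520 [0.783 0.058 0.047]
scene tile0 0.31 [284. 240.] 228 [ 0.472 -0.219  0.02 ]
scene tile1 0.35 [230. 373.] 520 [0.783 0.058 0.047]
scene tile1 0.31 [284. 240.] 228 [ 0.472 -0.219  0.02 ]
top {'fovy': 49.00996802985333, 'cx': 312.5442090658295, 'cy': 193.1883574998551, 'origin': 
[... 1354 characters left out ...]
000000e+00]])}
{'t': 1.1, 'q': array([ 1.44311561e+00,  3.58565427e-01,  1.18870733e-02, -8.03817879e-06,
       -1.22413499e+00, -2.88084938e-01]), 'qd': array([ 2.83870337e-04,  1.46672897e-04,  7.17795784e-05, -1.41162760e-03,
        4.17196891e-04, -9.07819333e-05]), 'joint_efforts': array([-1.70818494e-03, -5.82401311e+01,  2.93303829e+01,  7.00202376e+00,
        1.24933638e-02, -2.36635850e-05]), 'eef_pos': array([0.2726381 , 0.61744246, 0.25157653]), 'ee_rot': array([ 3.14157419e+00,  2.41294501e-06, -4.15768382e-01]), 'force': array([ 0.49489007, -0.26565459,  0.25398452]), 'moment': array([ 0.03157432,  0.04511641, -0.00772436]), 'gripper_force': 0.0, 'width': 0.08770568248991603}
```

View pics/scene0.png

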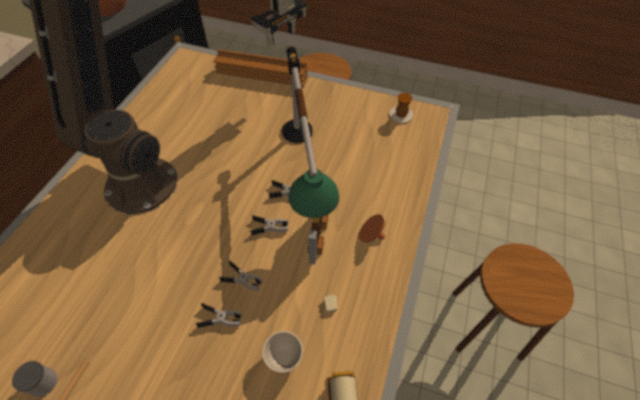

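View pics/top0.png

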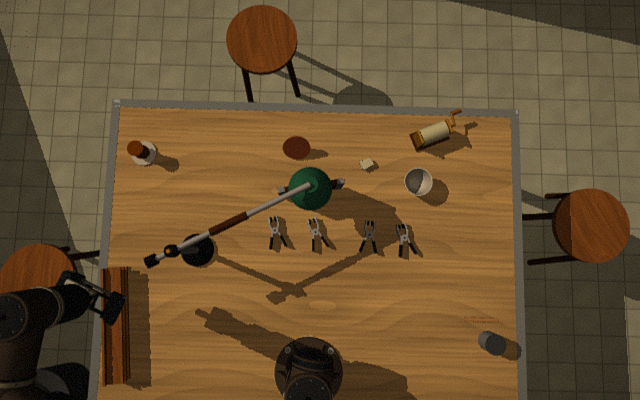

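The scene view shows four clamps in a row, at about (283,190), (270,225), (240,278) and (220,317), with their jaws pointing away from the robot. The lamp shade at (313,193) covers the left part of the flap. The top view shows the lamp pivot near (171,250), the shade at (310,188), the sleeve near (228,225), and the bowl, lid and tiles beyond the flap.

```bash
python3 - <<'E'
from h import *
P=np.load('topP.npy'); z=P[...,2]
m=(z>0.27)&(z<.32)&(P[...,0]>.3)
v,u=np.where(m); s=(u>160)&(u<330)&(v>170)&(v<275); Q=P[v[s],u[s]]
x,y=Q[:,:2].mean(0); w=np.linalg.svd(Q[:,:2]-Q[:,:2].mean(0),full_matrices=False)[2][0]
print('arm line mean',x,y,'dir',w,len(Q), 'ends',Q[Q[:,1].argmin()],Q[Q[:,1].argmax()])
for c in [(250,165),(250,171),(250,176),(225,228),(188,312)]: print(c,P[c].round(3))
# post in scene cloud
S=np.load('sceneP.npy'); 
for name,P in (('s',S),('t',np.load('topP.npy'))):
    q=P.reshape(-1,3)
    k=q[(q[:,2]>.05)&(q[:,2]<.26)&(q[:,0]>.3)&(q[:,0]<.5)&(q[:,1]>.2)&(q[:,1]<.5)]; print(name,'post',len(k),np.median(k,0) if len(k) else 0)
    k=q[(q[:,2]>.01)&(q[:,2]<.05)&(q[:,0]>.3)&(q[:,0]<.5)&(q[:,1]>.2)&(q[:,1]<.5)]; print('foot',len(k),k.min(0),k.max(0))
    k=q[(q[:,2]>.10)&(q[:,2]<.178)&(q[:,0]>.58)&(q[:,0]<.7)&(q[:,1]>-.2)&(q[:,1]<.25)]; print('flap',len(k),k.min(0),k.max(0))
    m=((P[...,2]>.009)&(P[...,2]<.04)&(P[...,0]>.38)&(P[...,0]<.58)&(P[...,1]>-.33)&(P[...,1]<.2)).astype(np.uint8)
    n,L,st,ce=cv2.connectedComponentsWithStats(cv2.dilate(m,np.ones((3,3))))
    for i in range(1,n):
        if st[i,4]>40:
            k=P[(L==i)&(m>0)]; print(' clamp?',len(k),k.min(0).round(3),k.max(0).round(3),k.mean(0).round(3))
E
```

```text
arm line mean 0.5082422376685164 0.2080428116816552 dir [-0.46341211  0.88614289] 1330 ends [ 0.60320197 -0.01054819  0.27523459] [0.38205174 0.43571536 0.29074694]
(250, 165) [0.409 0.418 0.316]
(250, 171) [0.409 0.401 0.315]
(250, 176) [0.409 0.388 0.311]
(225, 228) [0.485 0.244 0.304]
(188, 312) [0.601 0.004 0.285]
s post 181 [0.40935155 0.39605044 0.13225557]
foot 392 [0.35230604 0.34562553 0.01006733] [0.46760056 0.45484566 0.04710381]
flap 268 [ 0.61078544 -0.10189242  0.10149566] [0.65602458 0.120396   0.1738598 ]
 clamp? 181 [0.42  0.088 0.009] [0.491 0.149 0.031] [0.456 0.122 0.021]
 clamp? 361 [ 0.415 -0.06   0.009] [0.535 0.018 0.033] [ 0.479 -0.015  0.021]
 clamp? 365 [ 0.414 -0.231  0.009] [ 0.53  -0.168  0.033] [ 0.475 -0.204  0.022]
 clamp? 253 [ 0.403 -0.33   0.009] [ 0.523 -0.298  0.03 ] [ 0.473 -0.315  0.022]
t post 99 [0.40627221 0.39692966 0.14354155]
foot 570 [0.30394561 0.2165894  0.0100142 ] [0.4666734  0.46013167 0.04921481]
flap 176 [ 0.5982005  -0.09947369  0.10251574] [0.65229474 0.11717243 0.17752566]
 clamp? 187 [0.416 0.09  0.009] [0.532 0.162 0.035] [0.477 0.132 0.024]
 clamp? 177 [ 0.398 -0.057  0.01 ] [0.532 0.019 0.033] [ 0.476 -0.012  0.024]
 clamp? 205 [ 0.411 -0.226  0.009] [ 0.526 -0.166  0.034] [ 0.469 -0.2    0.023]
 clamp? 151 [ 0.403 -0.33   0.009] [ 0.52  -0.296  0.033] [ 0.468 -0.313  0.023]
```

Emit:
carry_out --commands '[{"dp":[0,0,-0.04],"rotation":[0,0,9.65]},{"dp":[0,0,-0.04],"rotation":[0,0,9.65]},{"dp":[0,0,-0.04],"rotation":[0,0,9.65]},{"dp":[0,0,-0.03],"rotation":[0,0,9.65]},{"dp":[0,0,0],"rotation":[0,0,0]}]'

```text
t: 1.72
eef_pos: [0.273, 0.6181, 0.4048]
ee_rot: [-3.138, 0.004, -1.091]
force: [-0.1, 0.8, -0.4]
width: 0.0876
gripper_force: 0.0
```

Emit:
carry_out --commands '[{"dp":[0.05,-0.0025,0],"rotation":[0,0,0]},{"dp":[0.055,-0.0025,0],"rotation":[0,0,0]},{"dp":[0.055,-0.0025,0],"rotation":[0,0,0]},{"dp":[0.055,-0.0025,0],"rotation":[0,0,0]},{"dp":[0.055,-0.0025,0],"rotation":[0,0,0]},{"dp":[0.055,-0.0025,0],"rotation":[0,0,0]},{"dp":[0.055,-0.0025,0],"rotation":[0,0,0]},{"dp":[0.056,-0.0025,0],"rotation":[0,0,0]}]'

```text
t: 2.72
eef_pos: [0.4925, 0.2385, 0.4009]
ee_rot: [3.141, 0.0, -1.088]
force: [1.0, 1.5, 0.3]
width: 0.0874
gripper_force: 0.0
```

```bash
python3 - <<'E'
from h import *
s=readout.get_state();print(s['t'],s['eef_pos'],np.degrees(s['ee_rot']),s['q'],s['force'])
im,d,P,C=shot('wrist','w1.png')
q=P.reshape(-1,3); k=q[(q[:,2]>.27)&(q[:,2]<.31)]
print(len(k)); 
if len(k): 
  w=np.linalg.svd(k[:,:2]-k[:,:2].mean(0),full_matrices=False)[2][0]; print(k[:,:2].mean(0),w)
E
```

```text
2.725 [0.49252453 0.23852445 0.4008831 ] [ 1.79962129e+02  4.85607649e-03 -6.23126426e+01] [ 8.08887764e-01  8.53764553e-02 -1.01717538e-02 -2.93084248e-04
 -1.47584724e+00 -3.25624314e-01] [1.00798068 1.50985361 0.31641165]
9789
[0.5055163  0.21638746] [-0.46205389  0.88685185]
```

Emit:
carry_out --commands '[{"dp":[0,0,0.035],"rotation":[0,0,0]},{"dp":[0,0,0.035],"rotation":[0,0,0]},{"dp":[0,-0.001,0.034],"rotation":[0,0,0]},{"dp":[0,0,0],"rotation":[0,0,0]}]'

```text
t: 3.28
eef_pos: [0.4917, 0.2397, 0.2946]
ee_rot: [3.136, -0.001, -1.089]
force: [-0.6, 0.2, 1.1]
width: 0.0874
gripper_force: 0.0
```

Emit:
carry_out --commands '[{"dp":[0,0,0],"rotation":[0,0,0]},{"dp":[0,0,0],"rotation":[0,0,0]},{"dp":[0,0,0],"rotation":[0,0,0]},{"dp":[0,0,0],"rotation":[0,0,0]},{"dp":[0,0,0],"rotation":[0,0,0]},{"dp":[0,0,0],"rotation":[0,0,0]}]' --grip 0.02 --force 10

```text
t: 4.03
eef_pos: [0.4931, 0.2407, 0.2976]
ee_rot: [-3.142, 0.0, -1.089]
force: [0.2, -1.0, -0.5]
width: 0.0333
gripper_force: 0.0
```

Emit:
carry_out --commands '[{"dp":[0,0,0],"rotation":[0,0,0]},{"dp":[-0.0004,-0.0126,0],"rotation":[0,0,-4]},{"dp":[-0.0018,-0.025,0],"rotation":[0,0,-8]},{"dp":[-0.0018,-0.025,0],"rotation":[0,0,-8]},{"dp":[-0.0018,-0.025,0],"rotation":[0,0,-8]},{"dp":[0,0,0],"rotation":[0,0,0]}]'

```text
t: 4.78
eef_pos: [0.56, 0.3008, 0.2974]
ee_rot: [-3.139, -0.001, -0.598]
force: [2.1, 0.2, 1.4]
width: 0.0242
gripper_force: 10.0
```

Emit:
carry_out --commands '[{"dp":[-0.0018,-0.025,0],"rotation":[0,0,-8]},{"dp":[-0.0018,-0.025,0],"rotation":[0,0,-8]},{"dp":[-0.0018,-0.025,0],"rotation":[0,0,-8]},{"dp":[-0.0018,-0.025,0],"rotation":[0,0,-8]},{"dp":[-0.0018,-0.025,0],"rotation":[0,0,-8]},{"dp":[-0.0004,-0.0126,0],"rotation":[0,0,-4]},{"dp":[0,0,0],"rotation":[0,0,0]}]'

```text
t: 5.65
eef_pos: [0.5893, 0.4325, 0.2974]
ee_rot: [-3.139, -0.005, 0.168]
force: [12.3, 3.0, -5.7]
width: 0.0244
gripper_force: 10.0
```

Emit:
carry_out --commands '[{"dp":[0,0,0],"rotation":[0,0,0]},{"dp":[0,0,0],"rotation":[0,0,0]},{"dp":[0,0,0],"rotation":[0,0,0]},{"dp":[0,0,0],"rotation":[0,0,0]},{"dp":[0,0,-0.04],"rotation":[0,0,0]},{"dp":[0,0,-0.05],"rotation":[0,0,0]},{"dp":[0,0,-0.04],"rotation":[0,0,0]},{"dp":[0,0,0],"rotation":[0,0,0]}]' --grip 0.087

```text
t: 6.65
eef_pos: [0.5876, 0.4303, 0.4323]
ee_rot: [-3.138, -0.006, 0.167]
force: [0.9, -0.6, -0.1]
width: 0.0868
gripper_force: 0.0
```

```bash
python3 - <<'E'
from h import *
im,d,P,C=shot('top','top1.png'); np.save('topP.npy',P)
q=P.reshape(-1,3)
k=q[(q[:,2]>.158)&(q[:,2]<.18)&(q[:,0]>.58)&(q[:,0]<.7)&(q[:,1]>-.2)&(q[:,1]<.2)]; print('flap',len(k),k.min(0),k.max(0),k.mean(0),cv2.minAreaRect((k[:,:2]*1000).astype(np.float32)))
for r in vision.trace('lamp_shade','top'): print(r['score'],np.nanmedian(P[r['pixels']],0))
E
```

```text
flap 370 [ 0.59867673 -0.09901285  0.1585106 ] [0.65228521 0.11727968 0.17988963] [0.62514598 0.0099779  0.17034309] ((625.6929321289062, 10.086898803710938), (19.668758392333984, 219.7040252685547), 9.904169082641602)
0.71 [0.80042465 0.43736795 0.28326652]
```

Emit:
carry_out --commands '[{"dp":[0,0,0],"rotation":[0,0,9.6]},{"dp":[-0.02,0.05,0],"rotation":[0,0,0]},{"dp":[-0.02,0.05,0],"rotation":[0,0,0]},{"dp":[-0.02,0.05,0],"rotation":[0,0,0]},{"dp":[-0.02,0.05,0],"rotation":[0,0,0]},{"dp":[-0.025,0.05,0.02],"rotation":[0,0,0]},{"dp":[-0.025,0.05,0.03],"rotation":[0,0,0]},{"dp":[0,0,0.05],"rotation":[0,0,0]}]'

```text
t: 7.75
eef_pos: [0.4558, 0.1283, 0.3284]
ee_rot: [-3.139, -0.003, -0.002]
force: [1.0, 1.6, -1.0]
width: 0.0872
gripper_force: 0.0
```

Emit:
carry_out --commands '[{"dp":[0,0,0.05],"rotation":[0,0,0]},{"dp":[0,0,0.05],"rotation":[0,0,0]},{"dp":[0,0,0],"rotation":[0,0,0]}]'

```text
t: 8.12
eef_pos: [0.4544, 0.1291, 0.2243]
ee_rot: [3.137, 0.007, -0.001]
force: [-0.1, 0.7, 0.4]
width: 0.0871
gripper_force: 0.0
```

```bash
cat >> h.py <<'E'
from scipy.optimize import minimize
def clamps(name='wrist',save=None,box=(.36,.60,-.40,.24)):
    """list of (grip xy, heading deg, npix) of clamps lying on the table"""
    im,d,P,C=shot(name,save); q=P.reshape(-1,3)
    q=q[(q[:,2]>.010)&(q[:,2]<.034)&(q[:,0]>box[0])&(q[:,0]<box[1])&(q[:,1]>box[2])&(q[:,1]<box[3])]
    g=np.zeros((600,800),np.uint8); ij=np.round((q[:,:2]-[.3,-.4])*1000).astype(int); g[ij[:,0],ij[:,1]]=1
    g=cv2.morphologyEx(g,cv2.MORPH_CLOSE,np.ones((5,5)) if name=='wrist' else np.ones((9,9)))
    n,L,st,_=cv2.connectedComponentsWithStats(g); out=[]
    for i in range(1,n):
        if st[i,4]<900: continue
        A=np.argwhere(L==i)/1000+[.3,-.4]; c=A.mean(0)
        dt=cv2.distanceTransform((L!=i).astype(np.uint8),cv2.DIST_L2,5)
        def cost(p):
            t=np.radians(p[0]); nrm=np.array([-np.sin(t),np.cos(t)]); s=(A-c)@nrm-p[1]/1000
            B=A-2*s[:,None]*nrm; k=np.clip(np.round((B-[.3,-.4])*1000).astype(int),0,[599,799])
            return np.minimum(dt[k[:,0],k[:,1]],10).mean()
        w=np.linalg.svd(A-c,full_matrices=False)[2][0]; h=np.degrees(np.arctan2(w[1],w[0]))
        r=min((minimize(cost,[h+a,0],method='Nelder-Mead',options=dict(initial_simplex=[[h+a,0],[h+a+4,0],[h+a,4]])) for a in(-12,0,12)),key=lambda r:r.fun)
        t=np.radians(r.x[0]); u=np.array([np.cos(t),np.sin(t)]); nn=np.array([-u[1],u[0]])
        l=(A-c)@u; wd=np.abs((A-c)@nn)
        if wd[l>np.quantile(l,.85)].max()>wd[l<np.quantile(l,.15)].max(): u=-u;nn=-nn; l=-l;r.x[1]*=-1
        o=c+nn*r.x[1]/1000; lo,hi=np.quantile(l,[.003,.997]); 
        out.append(((o+u*((lo+.022+hi-.098)/2)).round(4),round(float(np.degrees(np.arctan2(u[1],u[0]))),1),len(A),round(float(hi-lo),4),round(float(r.fun),2)))
    return out
E
python3 - <<'E'
from h import *
print(readout.get_state()['eef_pos'])
print('w',*clamps('wrist','w2.png'),sep='\n'); print('t',*clamps('top'),sep='\n')
E
```

```text
[0.45441853 0.12905873 0.22428113]
w
(array([ 0.4398, -0.0247]), 18.7, 2288, 0.1135, 0.05)
(array([0.4402, 0.122 ]), 12.5, 2197, 0.1134, 0.04)
t
(array([ 0.4253, -0.3334]), 13.9, 1814, 0.1092, 0.2)
(array([ 0.4319, -0.1977]), -4.0, 1599, 0.1107, 0.19)
(array([ 0.4388, -0.0239]), 18.6, 1442, 0.1107, 0.22)
```

View pics/w2.png

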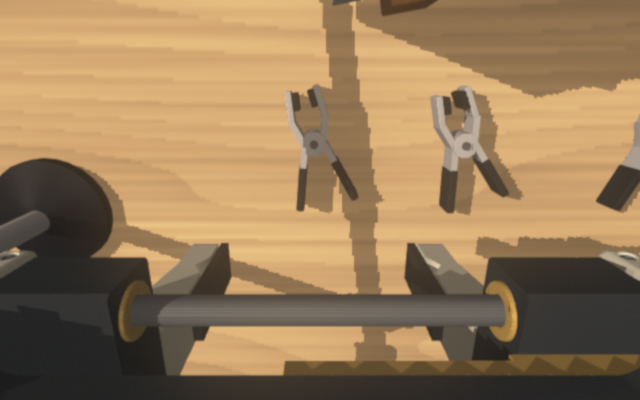

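Emit:
carry_out --commands '[{"dp":[-0.014,0.007,0],"rotation":[0,0,-6.5]},{"dp":[0,0,0.045],"rotation":[0,0,-6]},{"dp":[0,0,0.05],"rotation":[0,0,0]},{"dp":[0,0,0.05],"rotation":[0,0,0]},{"dp":[0,0,0.03],"rotation":[0,0,0]},{"dp":[0,0,0.015],"rotation":[0,0,0]},{"dp":[0,0,0.005],"rotation":[0,0,0]},{"dp":[0,0,0],"rotation":[0,0,0]}]'

```text
t: 9.22
eef_pos: [0.4442, 0.1247, 0.0341]
ee_rot: [-3.141, -0.002, 0.218]
force: [-0.1, -0.7, 0.9]
width: 0.0869
gripper_force: 0.0
```

Emit:
carry_out --commands '[{"dp":[0,0,0],"rotation":[0,0,0]},{"dp":[0,0,0],"rotation":[0,0,0]},{"dp":[0,0,0],"rotation":[0,0,0]},{"dp":[0,0,0],"rotation":[0,0,0]},{"dp":[0,0,0],"rotation":[0,0,0]},{"dp":[0,0,0],"rotation":[0,0,0]},{"dp":[0,0,0],"rotation":[0,0,0]},{"dp":[0,0,0],"rotation":[0,0,0]}]' --grip 0.018 --force 35

```text
t: 10.22
eef_pos: [0.4433, 0.124, 0.0333]
ee_rot: [3.142, -0.0, 0.218]
force: [-1.6, -0.1, 6.3]
width: 0.0243
gripper_force: 34.9
```

Emit:
carry_out --commands '[{"dp":[0,0,-0.02],"rotation":[0,0,0]},{"dp":[0,0,-0.04],"rotation":[0,0,0]},{"dp":[0,0,-0.04],"rotation":[0,0,0]},{"dp":[0,0,-0.04],"rotation":[0,0,0]},{"dp":[0,0,0],"rotation":[0,0,0]}]'

```text
t: 10.85
eef_pos: [0.4445, 0.1249, 0.1757]
ee_rot: [-3.139, -0.005, 0.218]
force: [-0.4, -0.2, -1.2]
width: 0.0246
gripper_force: 34.9
```

```bash
cat >> h.py <<'E'
def inhand(save=None):
    """clamp jaws in tool coordinates"""
    st=readout.get_state(); im,d,P,C=shot('wrist',save)
    T=(P-st['eef_pos'])@R.from_euler('xyz',st['ee_rot']).as_matrix()
    m=(T[...,0]>.022)&(T[...,0]<.13)&(np.abs(T[...,1])<.045)&(T[...,2]>-.03)&(T[...,2]<.06)
    q=T[m]; print('width',st['width'],'n',len(q))
    if len(q)<50: return
    print('tip x',np.quantile(q[:,0],.995).round(4),'ztop',np.median(q[:,2]).round(4))
    for a in np.arange(.025,.11,.01):
        k=q[(q[:,0]>a)&(q[:,0]<a+.01)]
        if len(k)>5: print(round(a,3),'y',np.quantile(k[:,1],[.02,.98]).round(4),'mid',np.quantile(k[:,1],[.02,.98]).mean().round(4),'z',np.median(k[:,2]).round(4),np.quantile(k[:,2],.1).round(4))
E
python3 - <<'E'
from h import *
print(readout.get_state()['eef_pos']); inhand('w3.png')
E
```

```text
[0.44452574 0.1249394  0.17574593]
width 0.024557679736728715 n 10290
tip x 0.0913 ztop 0.0096
0.025 y [-0.0102  0.0124] mid 0.0011 z 0.0095 0.0087
0.035 y [-0.0099  0.0124] mid 0.0012 z 0.0076 0.0065
0.045 y [-0.0152  0.0184] mid 0.0016 z 0.008 0.0063
0.055 y [-0.0216  0.0249] mid 0.0016 z 0.0101 0.0082
0.065 y [-0.0243  0.0277] mid 0.0017 z 0.011 0.01
0.075 y [-0.0259  0.0295] mid 0.0018 z 0.01 0.0082
0.085 y [-0.0274  0.031 ] mid 0.0018 z 0.0102 0.0083
```

View pics/w3.png

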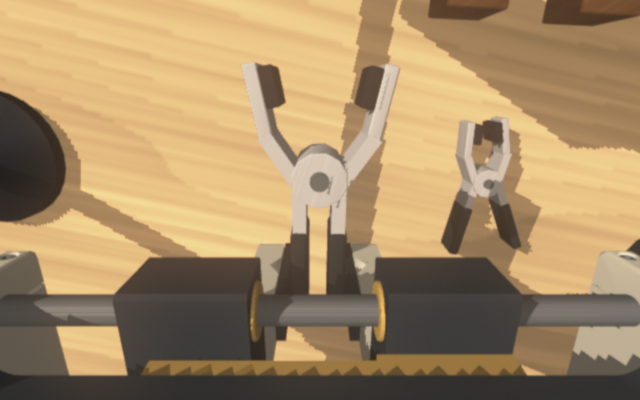

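The clamp is held squeezed and level, with its pads at about (270,87) and (372,88). The hinge is at (319,182), and the next clamp is lying at (483,185).

Emit:
carry_out --commands '[{"dp":[0.033,-0.018,0],"rotation":[0,0,0]},{"dp":[0.045,-0.025,0],"rotation":[0,0,0]},{"dp":[0.045,-0.025,0],"rotation":[0,0,0]},{"dp":[0.04,-0.022,0],"rotation":[0,0,0]},{"dp":[0,0,0],"rotation":[0,0,10.3]},{"dp":[0,0,0],"rotation":[0,0,10.3]},{"dp":[0,0,0],"rotation":[0,0,10.3]},{"dp":[0,0,0],"rotation":[0,0,10.3]}]'

```text
t: 11.9
eef_pos: [0.5819, 0.2465, 0.1704]
ee_rot: [3.138, 0.002, -0.508]
force: [0.4, -0.2, -0.4]
width: 0.0244
gripper_force: 34.9
```

Emit:
carry_out --commands '[{"dp":[0,0,0],"rotation":[0,0,10.3]},{"dp":[0,0,0],"rotation":[0,0,10.3]},{"dp":[0,0,0],"rotation":[0,0,10.3]},{"dp":[0,0,0],"rotation":[0,0,10.3]},{"dp":[0,0,0],"rotation":[0,0,10.2]},{"dp":[0,0,0],"rotation":[0,0,0]}]'

```text
t: 12.65
eef_pos: [0.5821, 0.2466, 0.1709]
ee_rot: [3.139, -0.001, -1.397]
force: [0.6, 0.2, -0.8]
width: 0.0239
gripper_force: 34.9
```

```bash
cat >> h.py <<'E'
def flapview(save=None,side=1):
    """flap top edge (z>.155) end in tool coordinates and world"""
    st=readout.get_state(); im,d,P,C=shot('wrist',save)
    Rm=R.from_euler('xyz',st['ee_rot']).as_matrix(); T=(P-st['eef_pos'])@Rm
    q=P[(P[...,2]>.160)&(P[...,2]<.180)&(P[...,0]>.57)&(P[...,0]<.69)&(np.abs(P[...,1]-.01)<.14)&(np.linalg.norm(P[...,:2]-st['eef_pos'][:2],axis=-1)>.11)]
    r=cv2.minAreaRect((q[:,:2]*1000).astype(np.float32)); print('flap rect',len(q),r,'z',np.median(q[:,2]))
    # end strip
    s=np.argsort(q[:,1]*side)[::-1]; e=q[s[:max(20,len(s)//6)]]
    b=cv2.boxPoints(r)/1000; b=b[np.argsort(-side*b[:,1])][:2]; end=b.mean(0)
    print('world end',end.round(4),'end in tool',((np.append(end,st['eef_pos'][2])-st['eef_pos'])@Rm).round(4))
    print('TCP',st['eef_pos'].round(4),'yaw',np.degrees(st['ee_rot'][2]).round(2))
E
python3 - <<'E'
from h import *
inhand(); flapview('w4.png')
E
```

```text
width 0.023947663227780924 n 10254
tip x 0.0911 ztop 0.0096
0.025 y [-0.0116  0.0108] mid -0.0004 z 0.0095 0.0087
0.035 y [-0.0117  0.0109] mid -0.0004 z 0.0077 0.0065
0.045 y [-0.0168  0.0168] mid 0.0 z 0.0081 0.0063
0.055 y [-0.0233  0.0235] mid 0.0001 z 0.0102 0.0083
0.065 y [-0.026   0.0261] mid 0.0001 z 0.011 0.0099
0.075 y [-0.0275  0.0279] mid 0.0002 z 0.01 0.0082
0.085 y [-0.029   0.0294] mid 0.0002 z 0.0102 0.0083
flap rect 0 ((0.0, 0.0), (0.0, 0.0), 0.0) z nan
world end [0. 0.] end in tool [0.1408 0.6164 0.0016]
TCP [0.5822 0.2467 0.1713] yaw -79.91
  return _methods._mean(a, axis=axis, dtype=dtype,
  ret = ret.dtype.type(ret / rcount)
```

View pics/w4.png

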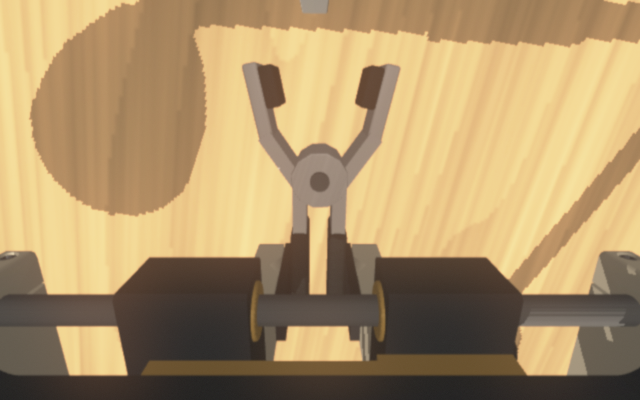

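The flap's zinc end is just visible at the top, columns 302-327, almost in line with the jaws.

```bash
python3 - <<'E'
from h import *
st=readout.get_state(); im,d,P,C=shot('wrist')
T=(P-st['eef_pos'])@R.from_euler('xyz',st['ee_rot']).as_matrix()
for r in range(0,16,3):
    w=np.where(P[r,280:350,2]>.04)[0]+280
    if len(w): print(r,w.min(),w.max(),T[r,w.min()].round(4),T[r,w.max()].round(4),P[r,w,2].max().round(3), P[r,w].mean(0).round(4))
# top-cam cross-check of the flap, 3 shots
import numpy as np
q=[]
for i in range(3):
    p=shot('top')[2].reshape(-1,3); q.append(p[(p[:,2]>.158)&(p[:,2]<.18)&(p[:,0]>.58)&(p[:,0]<.7)&(np.abs(p[:,1])<.16)])
k=np.concatenate(q); print(k.mean(0),np.quantile(k[:,1],[.005,.995]),np.polyfit(k[:,1]-.01,k[:,0],1)); print(cv2.minAreaRect((k[:,:2]*1000).astype(np.float32)))
k=shot('scene')[2].reshape(-1,3); k=k[(k[:,2]>.162)&(k[:,2]<.18)&(k[:,0]>.58)&(k[:,0]<.7)&(np.abs(k[:,1])<.13)]
print('scene',len(k),k.mean(0),cv2.minAreaRect((k[:,:2]*1000).astype(np.float32)))
E
```

```text
0 300 328 [ 0.1323 -0.0117  0.1108] [0.1319 0.0054 0.1086] 0.065 [0.6084 0.1173 0.0633]
3 301 328 [ 0.132  -0.0114  0.1178] [0.1318 0.0056 0.117 ] 0.057 [0.6082 0.1173 0.0548]
6 302 328 [ 0.1321 -0.0112  0.1276] [0.1327 0.006  0.1309] 0.047 [0.6079 0.1172 0.0452]
[0.62516953 0.01021351 0.17038425] [-0.09869072  0.11727555] [-0.1727202   0.62520641]
((625.3446655273438, 9.648468017578125), (20.96468162536621, 220.05502319335938), 9.638675689697266)
scene 417 [6.30352397e-01 5.47173084e-04 1.70546493e-01] ((628.4367065429688, 9.217063903808594), (19.085857391357422, 222.61021423339844), 9.850757598876953)
```

Emit:
carry_out --commands '[{"dp":[0,-0.003,0.025],"rotation":[0,0,-0.3]},{"dp":[0,0,0.035],"rotation":[0,0,0]},{"dp":[0,0,0.031],"rotation":[0,0,0]},{"dp":[0,0,0],"rotation":[0,0,0]},{"dp":[0.02,0,0],"rotation":[0,0,0]},{"dp":[0.02,0,0],"rotation":[0,0,0]},{"dp":[0,0,0],"rotation":[0,0,0]}]'

```text
t: 13.88
eef_pos: [0.5935, 0.2062, 0.0833]
ee_rot: [-3.14, 0.001, -1.395]
force: [0.9, 0.9, -0.2]
width: 0.0244
gripper_force: 34.9
```

Emit:
carry_out --commands '[{"dp":[0.01,0,0],"rotation":[0,0,0]},{"dp":[0.0105,0,0],"rotation":[0,0,0]},{"dp":[0,0,0],"rotation":[0,0,0]},{"dp":[0,0,0],"rotation":[0,0,0]}]'

```text
t: 14.38
eef_pos: [0.5965, 0.1879, 0.082]
ee_rot: [-3.142, -0.0, -1.393]
force: [-0.3, 0.2, -1.2]
width: 0.0244
gripper_force: 34.9
```

```bash
python3 - <<'E'
from h import *
s=readout.get_state(); print(s['eef_pos'],np.degrees(s['ee_rot']),s['force'],s['width'])
shot('wrist','w5.png')
E
```

```text
[0.59649991 0.18793566 0.08199975] [-1.79998772e+02 -1.20135853e-04 -7.98304485e+01] [-0.27408432  0.2008765  -1.17100301] 0.02439756366425409
```

View pics/w5.png

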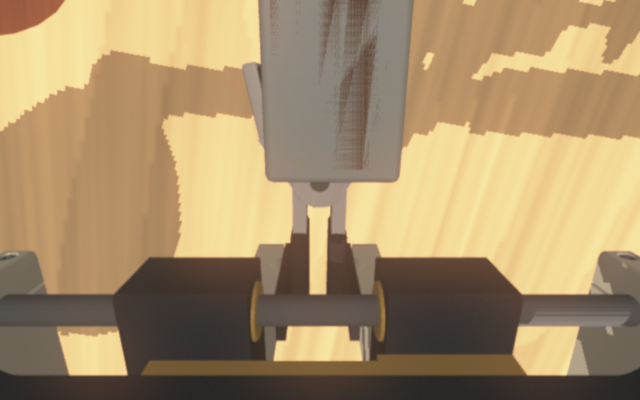

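Emit:
carry_out --commands '[{"dp":[0,0.0015,0],"rotation":[0,0,-0.2]},{"dp":[0,0,0],"rotation":[0,0,0]}]'

```text
t: 14.68
eef_pos: [0.5948, 0.1879, 0.082]
ee_rot: [3.141, -0.0, -1.389]
force: [0.3, 0.2, -0.6]
width: 0.0246
gripper_force: 34.9
```

Emit:
carry_out --commands '[{"dp":[0,0,0],"rotation":[0,0,0]},{"dp":[0,0,0],"rotation":[0,0,0]},{"dp":[0,0,0],"rotation":[0,0,0]},{"dp":[0,0,0],"rotation":[0,0,0]},{"dp":[0,0,0],"rotation":[0,0,0]},{"dp":[0,0,0],"rotation":[0,0,0]}]' --grip 0.07

```text
t: 15.42
eef_pos: [0.595, 0.1877, 0.0821]
ee_rot: [-3.141, 0.0, -1.39]
force: [0.9, -0.4, -0.8]
width: 0.0693
gripper_force: 0.0
```

Emit:
carry_out --commands '[{"dp":[0,0,-0.03],"rotation":[0,0,0]},{"dp":[0,0,-0.05],"rotation":[0,0,0]},{"dp":[0,0,-0.05],"rotation":[0,0,0]},{"dp":[-0.03,0,-0.02],"rotation":[0,0,0]},{"dp":[-0.04,0,0],"rotation":[0,0,0]},{"dp":[0,0,0],"rotation":[0,0,0]}]'

```text
t: 16.18
eef_pos: [0.5819, 0.2587, 0.2323]
ee_rot: [-3.141, 0.001, -1.387]
force: [-0.5, -0.1, -0.4]
width: 0.0697
gripper_force: 0.0
```

```bash
python3 - <<'E'
from h import *
s=readout.get_state(); print(s['t'],s['eef_pos'],np.degrees(s['ee_rot']))
im,d,P,C=shot('wrist','w6.png')
for r in vision.trace('clamp1_grip','wrist'): print(r['score'],r['position'],np.nanmedian(P[r['pixels']],0))
# clamp points: z .03-.1 beyond flap end
q=P[(P[...,2]>.05)&(P[...,2]<.11)&(P[...,1]>.122)&(P[...,0]>.54)&(P[...,0]<.66)]
print(len(q),q.min(0),q.max(0),np.median(q,0))
for a in np.arange(.12,.21,.01):
    k=q[(q[:,1]>a)&(q[:,1]<a+.01)]
    if len(k)>5: print(a.round(2),np.quantile(k[:,2],[.1,.5,.95]).round(4),np.quantile(k[:,0],[.02,.98]).round(4))
E
```

```text
16.175 [0.58193675 0.25868743 0.23227176] [-1.79962814e+02  3.91075134e-02 -7.94954578e+01]
3027 [0.56790894 0.12204724 0.05029587] [0.62832892 0.21377232 0.07720157] [0.60395343 0.15761236 0.0732206 ]
0.12 [0.0691 0.0707 0.0722] [0.5867 0.6278]
0.13 [0.0704 0.0719 0.0741] [0.5889 0.6251]
0.14 [0.0715 0.0735 0.0758] [0.591  0.6183]
0.15 [0.0686 0.0728 0.0746] [0.5876 0.6144]
0.16 [0.0689 0.0721 0.074 ] [0.5822 0.6149]
0.17 [0.0717 0.0737 0.0751] [0.5784 0.6161]
0.18 [0.0719 0.0739 0.0752] [0.5743 0.6163]
0.19 [0.0723 0.0742 0.0755] [0.5705 0.6166]
0.2 [0.0725 0.0744 0.0756] [0.5687 0.6171]
```

View pics/w6.png

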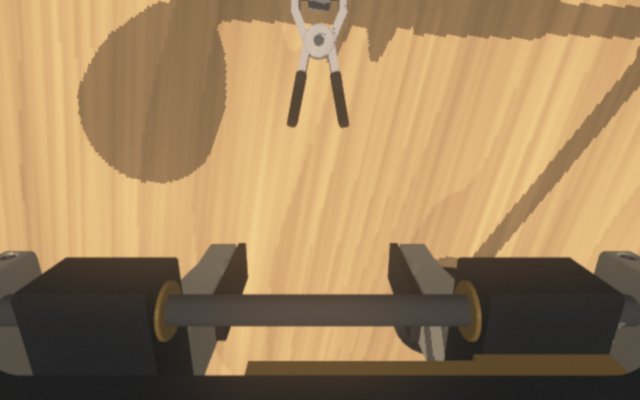

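Emit:
carry_out --commands '[{"dp":[0.03,0.025,0],"rotation":[0,0,0]},{"dp":[0.045,0.033,0],"rotation":[0,0,0]},{"dp":[0.045,0.033,0],"rotation":[0,0,0]},{"dp":[0.045,0.033,0],"rotation":[0,0,0]},{"dp":[0.045,0.033,0],"rotation":[0,0,0]},{"dp":[0.042,0.03,0],"rotation":[0,0,0]},{"dp":[0,0,0],"rotation":[0,0,-9.8]},{"dp":[0,0,0],"rotation":[0,0,-9.8]}]'

```text
t: 17.27
eef_pos: [0.4432, -0.0266, 0.2322]
ee_rot: [-3.141, -0.0, -1.044]
force: [0.1, 0.1, -0.2]
width: 0.0698
gripper_force: 0.0
```

Emit:
carry_out --commands '[{"dp":[0,0,0],"rotation":[0,0,-9.8]},{"dp":[0,0,0],"rotation":[0,0,-9.8]},{"dp":[0,0,0],"rotation":[0,0,-9.8]},{"dp":[0,0,0],"rotation":[0,0,-9.8]},{"dp":[0,0,0],"rotation":[0,0,-9.8]},{"dp":[0,0,0],"rotation":[0,0,-9.8]},{"dp":[0,0,0],"rotation":[0,0,-9.8]},{"dp":[0,0,0],"rotation":[0,0,-9.8]}]' --grip 0.087

```text
t: 18.27
eef_pos: [0.4434, -0.0259, 0.2319]
ee_rot: [3.141, 0.0, 0.325]
force: [0.2, -0.2, -0.3]
width: 0.087
gripper_force: 0.0
```

```bash
cat >> h.py <<'E'
def plan(target,heading,half=False):
    """tool-frame step to a grip xy and yaw"""
    st=readout.get_state(); yaw=heading+(180 if half else 0)
    Rm=R.from_euler('xyz',st['ee_rot']).as_matrix()
    t=(np.append(target,st['eef_pos'][2])-st['eef_pos'])@Rm
    dy=(yaw-np.degrees(st['ee_rot'][2])+180)%360-180
    print('TCP',st['eef_pos'].round(4),'dp',t.round(4),'rotz',round(-dy,1),'t',st['t'])
E
python3 - <<'E'
from h import *
for i in range(2):
    L=clamps('wrist'); print(*L,sep='\n')
    for l in L: plan(l[0],l[1])
E
```

```text
(array([ 0.4327, -0.1992]), -3.7, 2335, 0.113, 0.04)
(array([ 0.4399, -0.0254]), 18.8, 2216, 0.1127, 0.04)
(array([ 0.4428, -0.3296]), 12.7, 1661, 0.0793, 0.2)
TCP [ 0.4434 -0.0258  0.2319] dp [-0.0669  0.1603  0.    ] rotz 22.8 t 18.325
TCP [ 0.4434 -0.0258  0.2319] dp [-0.0032 -0.0016  0.    ] rotz 0.3 t 18.325
TCP [ 0.4434 -0.0258  0.2319] dp [-1.001e-01  2.868e-01  1.000e-04] rotz 6.4 t 18.325
(array([ 0.4329, -0.1989]), -3.8, 2338, 0.1126, 0.06)
(array([ 0.44  , -0.0253]), 18.8, 2181, 0.1123, 0.03)
(array([ 0.4434, -0.3294]), 12.5, 1646, 0.0781, 0.19)
TCP [ 0.4435 -0.0258  0.2319] dp [-0.0648  0.1609  0.    ] rotz 22.2 t 18.375
TCP [ 0.4435 -0.0258  0.2319] dp [-0.0031 -0.0015  0.    ] rotz -0.4 t 18.375
TCP [ 0.4435 -0.0258  0.2319] dp [-0.0961  0.288   0.    ] rotz 5.9 t 18.375
```

Emit:
carry_out --commands '[{"dp":[-0.003,-0.0015,0.03],"rotation":[0,0,0]},{"dp":[0,0,0.05],"rotation":[0,0,0]},{"dp":[0,0,0.05],"rotation":[0,0,0]},{"dp":[0,0,0.04],"rotation":[0,0,0]},{"dp":[0,0,0.02],"rotation":[0,0,0]},{"dp":[0,0,0.01],"rotation":[0,0,0]},{"dp":[0,0,0],"rotation":[0,0,0]}]'

```text
t: 19.25
eef_pos: [0.4403, -0.0248, 0.0318]
ee_rot: [3.141, 0.001, 0.319]
force: [-0.5, 0.2, 0.2]
width: 0.0868
gripper_force: 0.0
```

Emit:
carry_out --commands '[{"dp":[0,0,0],"rotation":[0,0,0]},{"dp":[0,0,0],"rotation":[0,0,0]},{"dp":[0,0,0],"rotation":[0,0,0]},{"dp":[0,0,0],"rotation":[0,0,0]},{"dp":[0,0,0],"rotation":[0,0,0]},{"dp":[0,0,0],"rotation":[0,0,0]},{"dp":[0,0,0],"rotation":[0,0,0]},{"dp":[0,0,0],"rotation":[0,0,0]}]' --grip 0.018 --force 35

```text
t: 20.25
eef_pos: [0.4408, -0.0244, 0.0324]
ee_rot: [3.141, -0.001, 0.321]
force: [-1.4, 1.0, 6.7]
width: 0.0245
gripper_force: 35.0
```

Emit:
carry_out --commands '[{"dp":[0,0,-0.02],"rotation":[0,0,0]},{"dp":[0,0,-0.05],"rotation":[0,0,0]},{"dp":[0,0,-0.05],"rotation":[0,0,0]},{"dp":[0,0,-0.05],"rotation":[0,0,0]},{"dp":[0,0,-0.02],"rotation":[0,0,0]},{"dp":[0,0,0],"rotation":[0,0,0]}]'

```text
t: 21.0
eef_pos: [0.4411, -0.0243, 0.2234]
ee_rot: [-3.141, -0.004, 0.321]
force: [0.3, 0.8, -1.7]
width: 0.024
gripper_force: 34.9
```

```bash
python3 - <<'E'
from h import *
inhand(); plan([.5833,.2545],-80.2)
E
```

```text
width 0.024004324579683923 n 10774
tip x 0.0936 ztop 0.0088
0.025 y [-0.0105  0.012 ] mid 0.0007 z 0.0088 0.0081
0.035 y [-0.0104  0.0118] mid 0.0007 z 0.0073 0.0062
0.045 y [-0.0149  0.0159] mid 0.0005 z 0.0069 0.0049
0.055 y [-0.0216  0.0224] mid 0.0004 z 0.0091 0.0068
0.065 y [-0.0252  0.0258] mid 0.0003 z 0.0101 0.0088
0.075 y [-0.0271  0.0275] mid 0.0002 z 0.0094 0.0075
0.085 y [-0.0287  0.0292] mid 0.0002 z 0.0093 0.0074
TCP [ 0.4403 -0.0244  0.2219] dp [ 0.2236 -0.2197  0.0003] rotz 98.6 t 21.05
```

Emit:
carry_out --commands '[{"dp":[0,0,0],"rotation":[0,0,9.9]},{"dp":[0,0,0],"rotation":[0,0,9.9]},{"dp":[0,0,0],"rotation":[0,0,9.9]},{"dp":[0,0,0],"rotation":[0,0,9.9]},{"dp":[0,0,0],"rotation":[0,0,9.9]},{"dp":[0,0,0],"rotation":[0,0,9.9]},{"dp":[0,0,0],"rotation":[0,0,9.9]},{"dp":[0,0,0],"rotation":[0,0,9.9]}]'

```text
t: 22.05
eef_pos: [0.4396, -0.0247, 0.2201]
ee_rot: [3.138, 0.001, -1.068]
force: [-0.3, 0.3, -0.5]
width: 0.0243
gripper_force: 34.9
```

Emit:
carry_out --commands '[{"dp":[0,0,0],"rotation":[0,0,9.8]},{"dp":[-0.03,-0.023,0],"rotation":[0,0,9.6]},{"dp":[-0.045,-0.033,0],"rotation":[0,0,0]},{"dp":[-0.045,-0.033,0],"rotation":[0,0,0]},{"dp":[-0.045,-0.033,0],"rotation":[0,0,0]},{"dp":[-0.045,-0.033,0],"rotation":[0,0,0]},{"dp":[-0.035,-0.03,0],"rotation":[0,0,0]},{"dp":[0,0,0],"rotation":[0,0,0]}]'

```text
t: 23.05
eef_pos: [0.5757, 0.253, 0.2183]
ee_rot: [3.138, -0.002, -1.398]
force: [-0.9, -1.2, -1.0]
width: 0.0242
gripper_force: 34.9
```

```bash
python3 - <<'E'
from h import *
inhand(); plan([.5843,.2494],-80.2)
E
```

```text
width 0.02420599071766531 n 10758
tip x 0.0933 ztop 0.0088
0.025 y [-0.0123  0.0103] mid -0.001 z 0.0088 0.008
0.035 y [-0.0122  0.0099] mid -0.0011 z 0.0071 0.0061
0.045 y [-0.0167  0.0142] mid -0.0012 z 0.0069 0.0049
0.055 y [-0.0235  0.0208] mid -0.0014 z 0.009 0.0068
0.065 y [-0.0268  0.0242] mid -0.0013 z 0.0101 0.0088
0.075 y [-0.0288  0.0259] mid -0.0014 z 0.0094 0.0075
0.085 y [-0.0305  0.0276] mid -0.0014 z 0.0094 0.0074
TCP [0.5748 0.2515 0.2186] dp [ 0.0037 -0.009  -0.    ] rotz 0.0 t 23.1
```

Emit:
carry_out --commands '[{"dp":[0.0035,-0.009,0.02],"rotation":[0,0,0]},{"dp":[0,0,0.03],"rotation":[0,0,0]},{"dp":[0,0,0.018],"rotation":[0,0,0]},{"dp":[0,0,0],"rotation":[0,0,0]}]'

```text
t: 23.6
eef_pos: [0.584, 0.2475, 0.152]
ee_rot: [3.138, -0.002, -1.401]
force: [-0.5, -0.4, -0.6]
width: 0.0242
gripper_force: 34.9
```

```bash
python3 - <<'E'
from h import *
plan([.5946,.1903],-80.2)
st=readout.get_state(); im,d,P,C=shot('wrist')
T=(P-st['eef_pos'])@R.from_euler('xyz',st['ee_rot']).as_matrix()
m=(P[...,2]>.03)&(P[...,2]<.18)&(T[...,0]>.11)&(np.abs(T[...,1])<.03)
for r in range(0,60,6):
    w=np.where(m[r])[0]
    if len(w)>8: print(r,w.min(),w.max(),T[r,w.min()].round(4),T[r,w.max()].round(4),np.median(P[r,w],0).round(4))
E
```

```text
TCP [0.584  0.2475 0.152 ] dp [ 0.0581 -0.0008  0.0001] rotz -0.1 t 23.6
0 277 354 [ 0.1269 -0.0229  0.0829] [0.127  0.0188 0.0838] [0.6082 0.1186 0.0431]
6 277 354 [ 0.1238 -0.0229  0.0819] [0.1237 0.0187 0.0816] [0.6069 0.124  0.071 ]
12 279 352 [ 0.1208 -0.0219  0.0812] [0.1207 0.0177 0.0807] [0.6062 0.1286 0.0711]
18 282 349 [ 0.1177 -0.0203  0.0805] [0.1176 0.016  0.0797] [0.5936 0.1295 0.071 ]
24 284 347 [ 0.1147 -0.0193  0.0805] [0.1149 0.0152 0.0813] [0.6057 0.1348 0.0715]
30 286 344 [ 0.1116 -0.0182  0.0796] [0.1117 0.0135 0.0803] [0.6052 0.1378 0.0726]
```

Emit:
carry_out --commands '[{"dp":[0.02,-0.001,0],"rotation":[0,0,0]},{"dp":[0.02,0,0],"rotation":[0,0,0]},{"dp":[0.01,0,0],"rotation":[0,0,0]},{"dp":[0.008,0,0],"rotation":[0,0,0]},{"dp":[0,0,0],"rotation":[0,0,0]},{"dp":[0,0,0],"rotation":[0,0,0]}]'

```text
t: 24.4
eef_pos: [0.5957, 0.1921, 0.154]
ee_rot: [-3.141, 0.0, -1.4]
force: [-0.0, -0.6, -0.8]
width: 0.0246
gripper_force: 34.9
```

```bash
python3 - <<'E'
from h import *
plan([.5946,.1903],-80.2)
s=readout.get_state(); print(s['force'],s['width'],s['moment'])
E
```

```text
TCP [0.5957 0.1921 0.154 ] dp [ 0.0016  0.0014 -0.    ] rotz -0.0 t 24.4
[-0.00909725 -0.57762087 -0.80064072] 0.024571290191440137 [ 0.14417532 -0.04074374  0.03547554]
```

Emit:
carry_out --commands '[{"dp":[0.0015,0.001,0.002],"rotation":[0,0,0]},{"dp":[0,0,0],"rotation":[0,0,0]}]'

```text
t: 24.65
eef_pos: [0.5946, 0.1904, 0.1517]
ee_rot: [3.141, -0.0, -1.4]
force: [-0.9, -0.5, -0.5]
width: 0.0244
gripper_force: 34.9
```

Emit:
carry_out --commands '[{"dp":[0,0,0],"rotation":[0,0,0]},{"dp":[0,0,0],"rotation":[0,0,0]},{"dp":[0,0,0],"rotation":[0,0,0]},{"dp":[0,0,0],"rotation":[0,0,0]},{"dp":[0,0,0],"rotation":[0,0,0]},{"dp":[0,0,0],"rotation":[0,0,0]}]' --grip 0.07

```text
t: 25.4
eef_pos: [0.595, 0.1903, 0.1521]
ee_rot: [-3.141, 0.0, -1.4]
force: [0.4, 0.4, -0.2]
width: 0.0698
gripper_force: 0.0
```

Emit:
carry_out --commands '[{"dp":[0,0,-0.03],"rotation":[0,0,0]},{"dp":[0,0,-0.05],"rotation":[0,0,0]},{"dp":[-0.03,0,-0.02],"rotation":[0,0,0]},{"dp":[-0.03,0,0],"rotation":[0,0,0]},{"dp":[0,0,0],"rotation":[0,0,0]}]'

```text
t: 26.02
eef_pos: [0.5844, 0.251, 0.2522]
ee_rot: [-3.141, 0.001, -1.398]
force: [-0.6, -0.2, -0.9]
width: 0.07
gripper_force: 0.0
```

```bash
python3 - <<'E'
from h import *
s=readout.get_state(); print(s['t'],s['eef_pos'])
im,d,P,C=shot('wrist','w7.png')
q=P[(P[...,2]>.10)&(P[...,2]<.165)&(P[...,1]>.122)&(P[...,0]>.54)&(P[...,0]<.66)]
for a in np.arange(.12,.22,.01):
    k=q[(q[:,1]>a)&(q[:,1]<a+.01)]
    if len(k)>5: print(a.round(2),np.quantile(k[:,2],[.1,.5,.95]).round(4),np.quantile(k[:,0],[.02,.98]).round(4))
print(*clamps('wrist'),sep='\n'); print(*clamps('top'),sep='\n')
E
```

```text
26.025 [0.58443875 0.25099238 0.25221437]
0.12 [0.1402 0.1417 0.143 ] [0.5869 0.6276]
0.13 [0.1414 0.1426 0.145 ] [0.589  0.6249]
0.14 [0.1424 0.1442 0.1467] [0.591  0.6183]
0.15 [0.1408 0.1435 0.1453] [0.5876 0.6145]
0.16 [0.1399 0.1428 0.1448] [0.5822 0.615 ]
0.17 [0.1426 0.1445 0.1458] [0.5783 0.6161]
0.18 [0.1428 0.1448 0.146 ] [0.5746 0.6164]
0.19 [0.1431 0.1449 0.1462] [0.5706 0.6166]
0.2 [0.1431 0.145  0.1463] [0.5684 0.6171]
0.21 [0.1437 0.1452 0.1464] [0.6096 0.6169]

(array([ 0.4258, -0.333 ]), 13.6, 1775, 0.109, 0.26)
(array([ 0.4311, -0.1978]), -3.7, 1644, 0.1124, 0.19)
```

View pics/w7.png

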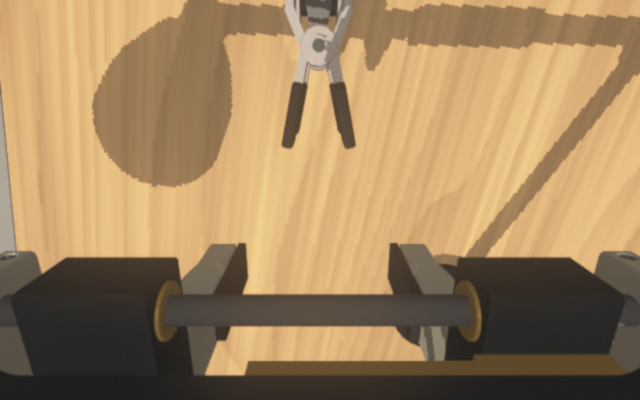

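The second clamp sits directly above the first on the left end: top faces at 0.0735 and 0.1445 m, both level.

Emit:
carry_out --commands '[{"dp":[0.03,0.017,0],"rotation":[0,0,0]},{"dp":[0.05,0.027,0],"rotation":[0,0,0]},{"dp":[0.05,0.027,0],"rotation":[0,0,0]},{"dp":[0.05,0.027,0],"rotation":[0,0,0]},{"dp":[0.05,0.027,0],"rotation":[0,0,0]},{"dp":[0.05,0.027,0],"rotation":[0,0,0]},{"dp":[0.05,0.027,0],"rotation":[0,0,0]},{"dp":[0.05,0.027,0],"rotation":[0,0,0]}]'

```text
t: 27.18
eef_pos: [0.445, -0.1623, 0.2522]
ee_rot: [-3.141, -0.0, -1.401]
force: [1.3, -0.3, -0.2]
width: 0.07
gripper_force: 0.0
```

Emit:
carry_out --commands '[{"dp":[0.037,0.021,0],"rotation":[0,0,0]},{"dp":[0,0,0],"rotation":[0,0,10.3]},{"dp":[0,0,0],"rotation":[0,0,10.3]},{"dp":[0,0,0],"rotation":[0,0,10.3]},{"dp":[0,0,0],"rotation":[0,0,10.3]},{"dp":[0,0,0],"rotation":[0,0,10.3]},{"dp":[0,0,0],"rotation":[0,0,10.3]},{"dp":[0,0,0],"rotation":[0,0,10.3]}]' --grip 0.087

```text
t: 28.18
eef_pos: [0.4313, -0.2008, 0.2519]
ee_rot: [3.142, -0.0, -2.665]
force: [0.1, 0.6, 0.1]
width: 0.087
gripper_force: 0.0
```

Emit:
carry_out --commands '[{"dp":[0,0,0],"rotation":[0,0,10.3]},{"dp":[0,0,0],"rotation":[0,0,10.3]},{"dp":[0,0,0],"rotation":[0,0,10.3]},{"dp":[0,0,0],"rotation":[0,0,0]}]'

```text
t: 28.68
eef_pos: [0.4314, -0.2007, 0.252]
ee_rot: [-3.142, -0.0, 3.086]
force: [-0.2, -0.2, -0.6]
width: 0.0869
gripper_force: 0.0
```

```bash
python3 - <<'E'
from h import *
print(readout.get_state()['q'],readout.get_state()['ee_rot'])
for i in range(2):
    L=clamps('wrist','w8.png'); print(*L,sep='\n')
    for l in L: plan(l[0],l[1],True)
E
```

```text
[-2.03798508e-02  2.48450545e-02 -4.09825492e-01  6.83561383e-05
 -1.13625492e+00 -1.60638399e+00] [-3.14152610e+00 -1.26858211e-04  3.08565391e+00]
(array([ 0.4261, -0.3348]), 13.7, 2172, 0.113, 0.2)
(array([ 0.4324, -0.1996]), -3.7, 2201, 0.1133, 0.04)
TCP [ 0.4315 -0.2006  0.252 ] dp [-0.0018 -0.1343  0.    ] rotz -16.7 t 28.725
TCP [ 0.4315 -0.2006  0.252 ] dp [-0.0009  0.0011 -0.    ] rotz 0.7 t 28.725
(array([ 0.4257, -0.335 ]), 13.6, 2190, 0.1123, 0.18)
(array([ 0.4325, -0.1997]), -3.5, 2202, 0.1138, 0.04)
TCP [ 0.4316 -0.2005  0.252 ] dp [-0.0012 -0.1346  0.    ] rotz -16.6 t 28.775
TCP [ 0.4316 -0.2005  0.252 ] dp [-0.0009  0.0009 -0.    ] rotz 0.5 t 28.775
```

Move in and squeeze, lowering 0.220.

Emit:
carry_out --commands '[{"dp":[-0.001,0.001,0.04],"rotation":[0,0,0.5]},{"dp":[0,0,0.05],"rotation":[0,0,0]},{"dp":[0,0,0.05],"rotation":[0,0,0]},{"dp":[0,0,0.04],"rotation":[0,0,0]},{"dp":[0,0,0.025],"rotation":[0,0,0]},{"dp":[0,0,0.015],"rotation":[0,0,0]},{"dp":[0,0,0],"rotation":[0,0,0]}]'

```text
t: 29.65
eef_pos: [0.4321, -0.1993, 0.031]
ee_rot: [-3.141, -0.003, 3.079]
force: [-1.0, -0.5, 0.5]
width: 0.0869
gripper_force: 0.0
```

Emit:
carry_out --commands '[{"dp":[0,0,0],"rotation":[0,0,0]},{"dp":[0,0,0],"rotation":[0,0,0]},{"dp":[0,0,0],"rotation":[0,0,0]},{"dp":[0,0,0],"rotation":[0,0,0]},{"dp":[0,0,0],"rotation":[0,0,0]},{"dp":[0,0,0],"rotation":[0,0,0]},{"dp":[0,0,0],"rotation":[0,0,0]},{"dp":[0,0,0],"rotation":[0,0,0]}]' --grip 0.018 --force 35

```text
t: 30.65
eef_pos: [0.4333, -0.1994, 0.0325]
ee_rot: [-3.141, 0.001, 3.077]
force: [-1.9, 0.1, 6.0]
width: 0.0245
gripper_force: 35.0
```

Emit:
carry_out --commands '[{"dp":[0,0,-0.02],"rotation":[0,0,0]},{"dp":[0,0,-0.05],"rotation":[0,0,0]},{"dp":[0,0,-0.05],"rotation":[0,0,0]},{"dp":[0,0,-0.05],"rotation":[0,0,0]},{"dp":[0,0,-0.02],"rotation":[0,0,0]},{"dp":[0,0,0],"rotation":[0,0,0]}]'

```text
t: 31.4
eef_pos: [0.4336, -0.1992, 0.2235]
ee_rot: [3.141, 0.004, 3.077]
force: [-0.9, 0.3, -1.4]
width: 0.0247
gripper_force: 35.0
```

```bash
cat >> h.py <<'E'
def inhand2():
    """clamp held with jaws at tool -x: seen by the scene/top camera"""
    st=readout.get_state(); Rm=R.from_euler('xyz',st['ee_rot']).as_matrix()
    for n in ('wrist','top','scene'):
        P=shot(n)[2]; T=(P-st['eef_pos'])@Rm
        m=(T[...,0]<-.040)&(T[...,0]>-.13)&(np.abs(T[...,1])<.04)&(T[...,2]>-.01)&(T[...,2]<.05)
        q=T[m]; print(n,len(q), end=' ')
        if len(q)>20: print('tip',np.quantile(q[:,0],[0,.005,.02]).round(4),'y',np.quantile(q[:,1],[.01,.99]).round(4),'ztop',np.quantile(q[:,2],[.05,.2,.5]).round(4))
        else: print()
    print('width',st['width'],'z',st['eef_pos'])
E
python3 - <<'E'
from h import *
inhand2()
E
```

```text
wrist 1176 tip [-0.0657 -0.0648 -0.0629] y [-0.0236  0.0225] ztop [0.0064 0.007  0.0138]
top 78 tip [-0.0928 -0.0923 -0.0914] y [-0.0275  0.03  ] ztop [0.0066 0.009  0.0121]
scene 330 tip [-0.0957 -0.0953 -0.0947] y [-0.0298  0.0275] ztop [0.0079 0.0102 0.0135]
width 0.024677778937539883 z [ 0.43358246 -0.19920988  0.22345852]
```

Emit:
carry_out --commands '[{"dp":[0,0,0],"rotation":[0,0,-10.3]},{"dp":[0,0,0],"rotation":[0,0,-10.3]},{"dp":[0,0,0],"rotation":[0,0,-10.3]},{"dp":[0,0,0],"rotation":[0,0,-10.3]},{"dp":[0,0,0],"rotation":[0,0,-10.3]},{"dp":[0,0,0],"rotation":[0,0,-10.3]},{"dp":[0,0,0],"rotation":[0,0,-10.3]},{"dp":[0,0,0],"rotation":[0,0,-10.3]}]'

```text
t: 32.55
eef_pos: [0.4322, -0.1991, 0.2204]
ee_rot: [3.139, -0.0, -1.763]
force: [-0.3, 0.5, -1.3]
width: 0.0243
gripper_force: 35.0
```

Emit:
carry_out --commands '[{"dp":[0,0,0],"rotation":[0,0,-10.3]},{"dp":[0,0,0],"rotation":[0,0,-10.3]},{"dp":[0.01,-0.03,0],"rotation":[0,0,-0.5]},{"dp":[0.015,-0.05,0],"rotation":[0,0,0]},{"dp":[0.015,-0.05,0],"rotation":[0,0,0]},{"dp":[0.015,-0.05,0],"rotation":[0,0,0]},{"dp":[0.015,-0.045,0],"rotation":[0,0,0]},{"dp":[0,0,0],"rotation":[0,0,0]}]'

```text
t: 33.55
eef_pos: [0.6682, -0.2304, 0.2174]
ee_rot: [3.137, 0.001, -1.4]
force: [-1.1, -0.4, -2.0]
width: 0.0242
gripper_force: 35.0
```

```bash
python3 - <<'E'
from h import *
inhand2(); plan([.6677,-.2305],-80.2)
p=shot('scene','s3.png')[2]; T=shot('top')[2]
for n,q in (('scene',p),('top',T)):
    q=q.reshape(-1,3); k=q[(q[:,2]>.15)&(q[:,2]<.178)&(q[:,0]>.58)&(q[:,0]<.7)&(q[:,1]>-.125)&(q[:,1]<.0)]; 
    if len(k)>30: print(n,len(k),np.quantile(k[:,1],[.01,.05]),cv2.minAreaRect((k[:,:2]*1000).astype(np.float32)))
E
```

```text
wrist 1011 tip [-0.0647 -0.0631 -0.0615] y [-0.0245  0.022 ] ztop [0.0063 0.007  0.0172]
top 158 tip [-0.0959 -0.0956 -0.0948] y [-0.0267  0.03  ] ztop [0.0035 0.0056 0.0086]
scene 0 
width 0.024178412116487167 z [ 0.66817049 -0.23035306  0.21736503]
TCP [ 0.6656 -0.2301  0.2201] dp [ 0.0008 -0.002  -0.    ] rotz -0.0 t 33.7
```

View pics/s3.png

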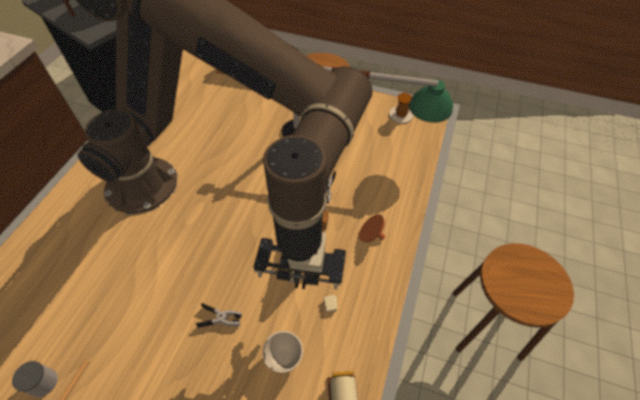

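The scene view shows the gripper over the right end of the flap. The last loose clamp is at (220,317), and the lamp shade is far out at (432,98).

Emit:
carry_out --commands '[{"dp":[0,-0.002,0.03],"rotation":[0,0,0]},{"dp":[0,0,0.045],"rotation":[0,0,0]},{"dp":[0,0,0.04],"rotation":[0,0,0]},{"dp":[0,0,0.022],"rotation":[0,0,0]},{"dp":[0,0,0],"rotation":[0,0,0]},{"dp":[0,0,0],"rotation":[0,0,0]}]'

```text
t: 34.55
eef_pos: [0.6691, -0.2301, 0.0868]
ee_rot: [-3.14, -0.001, -1.4]
force: [0.9, 0.2, -0.6]
width: 0.0242
gripper_force: 35.0
```

```bash
python3 - <<'E'
from h import *
plan([.6575,-.1714],-80.2); inhand2()
q=shot('top')[2].reshape(-1,3); k=q[(q[:,2]>.155)&(q[:,2]<.178)&(q[:,0]>.58)&(q[:,0]<.7)&(q[:,1]>-.125)&(q[:,1]<.0)]; print(len(k),cv2.minAreaRect((k[:,:2]*1000).astype(np.float32)) if len(k)>9 else 0)
E
```

```text
TCP [ 0.6691 -0.2301  0.0868] dp [-0.0598  0.0014 -0.0001] rotz -0.0 t 34.55
wrist 1008 tip [-0.0641 -0.0627 -0.0614] y [-0.0243  0.022 ] ztop [0.0063 0.007  0.0173]
top 126 tip [-0.095  -0.095  -0.0946] y [-0.0279  0.0291] ztop [0.0008 0.0051 0.0086]
scene 0 
width 0.024241176435040267 z [ 0.66906522 -0.23006782  0.08682463]
0 0
```

Emit:
carry_out --commands '[{"dp":[-0.01,0.0015,0.005],"rotation":[0,0,0]},{"dp":[-0.02,0,0],"rotation":[0,0,0]},{"dp":[-0.02,0,0],"rotation":[0,0,0]},{"dp":[-0.009,0,0],"rotation":[0,0,0]},{"dp":[0,0,0],"rotation":[0,0,0]},{"dp":[0,0,0],"rotation":[0,0,0]}]'

```text
t: 35.5
eef_pos: [0.6571, -0.1721, 0.0801]
ee_rot: [-3.141, -0.0, -1.4]
force: [-0.1, -0.6, -1.6]
width: 0.0245
gripper_force: 35.0
```

```bash
python3 - <<'E'
from h import *
plan([.6575,-.1714],-80.2); s=readout.get_state(); print(s['force'],s['moment'],s['width'])
E
```

```text
TCP [ 0.6571 -0.1721  0.0801] dp [-0.0006 -0.0005  0.    ] rotz -0.0 t 35.5
[-0.07137375 -0.57911713 -1.63663743] [-0.05637501 -0.05190931 -0.03983756] 0.024536392515191345
```

Emit:
carry_out --commands '[{"dp":[0,0,0],"rotation":[0,0,0]},{"dp":[0,0,0],"rotation":[0,0,0]},{"dp":[0,0,0],"rotation":[0,0,0]},{"dp":[0,0,0],"rotation":[0,0,0]},{"dp":[0,0,0],"rotation":[0,0,0]},{"dp":[0,0,0],"rotation":[0,0,0]}]' --grip 0.07

```text
t: 36.25
eef_pos: [0.657, -0.172, 0.0801]
ee_rot: [-3.141, -0.0, -1.4]
force: [-0.5, 0.3, 0.7]
width: 0.0696
gripper_force: 0.0
```

Emit:
carry_out --commands '[{"dp":[0,0,-0.03],"rotation":[0,0,0]},{"dp":[0,0,-0.05],"rotation":[0,0,0]},{"dp":[0,0,-0.05],"rotation":[0,0,0]},{"dp":[0.03,0,-0.05],"rotation":[0,0,0]},{"dp":[0.04,0,0],"rotation":[0,0,0]},{"dp":[0.03,0,0],"rotation":[0,0,0]},{"dp":[0,0,0],"rotation":[0,0,0]}]'

```text
t: 37.12
eef_pos: [0.6737, -0.2725, 0.2594]
ee_rot: [3.141, 0.0, -1.403]
force: [-0.4, 0.1, -0.4]
width: 0.0697
gripper_force: 0.0
```

```bash
cat >> h.py <<'E'
def placed(zlo,zhi,side=-1,cams=('wrist','top')):
    for n in cams:
        P=shot(n)[2]
        q=P[(P[...,2]>zlo)&(P[...,2]<zhi)&(P[...,1]<-.104)&(P[...,1]>-.23)&(P[...,0]>.58)&(P[...,0]<.71)]
        print(n,len(q))
        for a in np.arange(-.22,-.10,.012):
            k=q[(q[:,1]>a)&(q[:,1]<a+.012)]
            if len(k)>3: print(a.round(3),np.quantile(k[:,2],[.1,.5,.95]).round(4),np.quantile(k[:,0],[.02,.98]).round(4))
E
python3 - <<'E'
from h import *
s=readout.get_state(); print(s['eef_pos'])
placed(.045,.11)
print(*clamps('wrist'),sep='\n'); print(*clamps('top'),sep='\n'); shot('scene','s4.png')
E
```

```text
[ 0.6736654  -0.27253437  0.25939451]
wrist 1109
-0.208 [0.0511 0.0567 0.0712] [0.6381 0.6426]
-0.196 [0.0537 0.0684 0.0739] [0.6371 0.6859]
-0.184 [0.0565 0.0725 0.0742] [0.6375 0.6838]
-0.172 [0.0575 0.0725 0.074 ] [0.6379 0.6788]
-0.16 [0.0589 0.0721 0.0736] [0.6384 0.6742]
-0.148 [0.0492 0.0541 0.0709] [0.6447 0.669 ]
-0.112 [0.0682 0.069  0.0708] [0.6261 0.6494]
top 8
-0.196 [0.0679 0.0735 0.0774] [0.6376 0.682 ]
(array([ 0.4269, -0.3355]), 13.8, 2273, 0.1132, 0.05)
(array([ 0.4254, -0.3332]), 13.5, 1745, 0.1096, 0.28)
```

Emit:
carry_out --commands '[{"dp":[0.004,0.03,0],"rotation":[0,0,0]},{"dp":[0.004,0.056,0],"rotation":[0,0,0]},{"dp":[0.004,0.056,0],"rotation":[0,0,0]},{"dp":[0.004,0.056,0],"rotation":[0,0,0]},{"dp":[0.004,0.056,0],"rotation":[0,0,0]},{"dp":[0,0,0],"rotation":[0,0,9.6]},{"dp":[0,0,0],"rotation":[0,0,9.6]},{"dp":[0,0,0],"rotation":[0,0,9.6]}]' --grip 0.087

```text
t: 38.38
eef_pos: [0.427, -0.3328, 0.2606]
ee_rot: [-3.14, 0.0, -1.907]
force: [0.5, -0.1, 0.3]
width: 0.0873
gripper_force: 0.0
```

Emit:
carry_out --commands '[{"dp":[0,0,0],"rotation":[0,0,9.6]},{"dp":[0,0,0],"rotation":[0,0,9.6]},{"dp":[0,0,0],"rotation":[0,0,9.6]},{"dp":[0,0,0],"rotation":[0,0,9.6]},{"dp":[0,0,0],"rotation":[0,0,9.6]},{"dp":[0,0,0],"rotation":[0,0,9.2]},{"dp":[0,0,0],"rotation":[0,0,0]}]'

```text
t: 39.25
eef_pos: [0.4272, -0.3328, 0.2603]
ee_rot: [-3.141, 0.001, -2.899]
force: [0.6, 0.6, -0.2]
width: 0.0873
gripper_force: 0.0
```

```bash
python3 - <<'E'
from h import *
for i in range(2):
    L=clamps('wrist',box=(.36,.6,-.45,.2)); print(*L,sep='\n')
    for l in L: plan(l[0],l[1],True)
E
```

```text
(array([ 0.4262, -0.3355]), 13.8, 2227, 0.1134, 0.05)
TCP [ 0.4272 -0.3329  0.2603] dp [ 0.0016 -0.0023 -0.    ] rotz 0.2 t 39.3
(array([ 0.4261, -0.3355]), 13.7, 2225, 0.1136, 0.05)
TCP [ 0.4272 -0.333   0.2602] dp [ 0.0016 -0.0021 -0.    ] rotz 0.3 t 39.35
```

Emit:
carry_out --commands '[{"dp":[0.0015,-0.002,0.04],"rotation":[0,0,0]},{"dp":[0,0,0.05],"rotation":[0,0,0]},{"dp":[0,0,0.05],"rotation":[0,0,0]},{"dp":[0,0,0.05],"rotation":[0,0,0]},{"dp":[0,0,0.025],"rotation":[0,0,0]},{"dp":[0,0,0.013],"rotation":[0,0,0]},{"dp":[0,0,0],"rotation":[0,0,0]}]'

```text
t: 40.22
eef_pos: [0.426, -0.3356, 0.0317]
ee_rot: [3.141, -0.001, -2.9]
force: [0.5, 0.1, 0.8]
width: 0.0869
gripper_force: 0.0
```

Emit:
carry_out --commands '[{"dp":[0,0,0],"rotation":[0,0,0]},{"dp":[0,0,0],"rotation":[0,0,0]},{"dp":[0,0,0],"rotation":[0,0,0]},{"dp":[0,0,0],"rotation":[0,0,0]},{"dp":[0,0,0],"rotation":[0,0,0]},{"dp":[0,0,0],"rotation":[0,0,0]},{"dp":[0,0,0],"rotation":[0,0,0]},{"dp":[0,0,0],"rotation":[0,0,0]}]' --grip 0.018 --force 35

```text
t: 41.22
eef_pos: [0.4265, -0.336, 0.0326]
ee_rot: [-3.141, 0.001, -2.901]
force: [-0.5, -0.2, 6.6]
width: 0.0244
gripper_force: 34.9
```

Emit:
carry_out --commands '[{"dp":[0,0,-0.02],"rotation":[0,0,0]},{"dp":[0,0,-0.05],"rotation":[0,0,0]},{"dp":[0,0,-0.05],"rotation":[0,0,0]},{"dp":[0,0,-0.05],"rotation":[0,0,0]},{"dp":[0,0,-0.03],"rotation":[0,0,0]},{"dp":[0,0,0],"rotation":[0,0,0]}]'

```text
t: 41.98
eef_pos: [0.4271, -0.3361, 0.2345]
ee_rot: [-3.139, 0.004, -2.901]
force: [-0.2, 0.3, -2.4]
width: 0.0244
gripper_force: 34.9
```

```bash
python3 - <<'E'
from h import *
inhand2(); plan([.6677,-.2305],-80.2)
E
```

```text
wrist 1158 tip [-0.066  -0.0647 -0.0633] y [-0.0231  0.0225] ztop [0.0064 0.0071 0.0131]
top 0 
scene 393 tip [-0.096  -0.0956 -0.0953] y [-0.028  0.03 ] ztop [0.0089 0.0107 0.0137]
width 0.024400065398722595 z [ 0.42709849 -0.3360976   0.23453265]
TCP [ 0.4254 -0.3352  0.2308] dp [-2.603e-01  4.410e-02 -2.000e-04] rotz -86.0 t 42.125
```

Emit:
carry_out --commands '[{"dp":[0,0,0],"rotation":[0,0,-9.6]},{"dp":[0,0,0],"rotation":[0,0,-9.6]},{"dp":[0,0,0],"rotation":[0,0,-9.6]},{"dp":[0,0,0],"rotation":[0,0,-9.6]},{"dp":[0,0,0],"rotation":[0,0,-9.6]},{"dp":[0,0,0],"rotation":[0,0,-9.6]},{"dp":[0,0,0],"rotation":[0,0,-9.6]},{"dp":[0,0,0],"rotation":[0,0,-9.6]}]'

```text
t: 43.12
eef_pos: [0.4254, -0.3354, 0.2302]
ee_rot: [3.139, 0.001, -1.555]
force: [-0.6, 0.0, -0.6]
width: 0.0241
gripper_force: 34.9
```

Emit:
carry_out --commands '[{"dp":[0,0,0],"rotation":[0,0,-9.2]},{"dp":[-0.01,-0.04,0],"rotation":[0,0,0]},{"dp":[-0.013,-0.055,0],"rotation":[0,0,0]},{"dp":[-0.013,-0.055,0],"rotation":[0,0,0]},{"dp":[-0.013,-0.055,0],"rotation":[0,0,0]},{"dp":[-0.013,-0.05,0],"rotation":[0,0,0]},{"dp":[0,0,0],"rotation":[0,0,0]},{"dp":[0,0,0],"rotation":[0,0,0]}]'

```text
t: 44.12
eef_pos: [0.6661, -0.231, 0.2297]
ee_rot: [3.138, 0.001, -1.4]
force: [-0.6, 0.0, -0.6]
width: 0.024
gripper_force: 34.9
```

```bash
python3 - <<'E'
from h import *
plan([.6677,-.2305],-80.2); print(readout.get_state()['width'])
E
```

```text
TCP [ 0.6661 -0.231   0.2297] dp [-0.0003 -0.0017 -0.    ] rotz -0.0 t 44.125
0.023974301791783066
```

Emit:
carry_out --commands '[{"dp":[0,0,0.03],"rotation":[0,0,0]},{"dp":[0,0,0.035],"rotation":[0,0,0]},{"dp":[0,0,0.013],"rotation":[0,0,0]},{"dp":[0,0,0],"rotation":[0,0,0]},{"dp":[0,0,0],"rotation":[0,0,0]}]'

```text
t: 44.75
eef_pos: [0.6675, -0.2318, 0.1557]
ee_rot: [-3.14, -0.001, -1.4]
force: [0.3, -0.4, -1.0]
width: 0.024
gripper_force: 34.9
```

```bash
python3 - <<'E'
from h import *
plan([.657,-.172],-80.2); inhand2()
E
```

```text
TCP [ 0.6675 -0.2318  0.1557] dp [-0.0607  0.0002 -0.0001] rotz -0.0 t 44.75
wrist 985 tip [-0.0655 -0.0636 -0.0619] y [-0.0235  0.0223] ztop [0.0064 0.0071 0.0168]
top 147 tip [-0.0962 -0.0961 -0.0954] y [-0.028   0.0293] ztop [0.0029 0.0058 0.0087]
scene 0 
width 0.02395286147290747 z [ 0.66747617 -0.23178305  0.15574842]
```

Emit:
carry_out --commands '[{"dp":[-0.01,0,0.004],"rotation":[0,0,0]},{"dp":[-0.02,0,0],"rotation":[0,0,0]},{"dp":[-0.02,0,0],"rotation":[0,0,0]},{"dp":[-0.01,0,0],"rotation":[0,0,0]},{"dp":[0,0,0],"rotation":[0,0,0]},{"dp":[0,0,0],"rotation":[0,0,0]}]'

```text
t: 45.65
eef_pos: [0.6568, -0.1722, 0.1501]
ee_rot: [-3.141, -0.0, -1.4]
force: [0.2, 0.0, -0.6]
width: 0.0243
gripper_force: 34.9
```

```bash
python3 - <<'E'
from h import *
plan([.657,-.172],-80.2); s=readout.get_state(); print(s['force'],s['moment'],s['width'])
E
```

```text
TCP [ 0.6568 -0.1722  0.1501] dp [-0.0002 -0.0002  0.    ] rotz -0.0 t 45.65
[ 0.18249459  0.03629177 -0.56229865] [ 0.04304684 -0.03777586 -0.02024573] 0.024348308836293263
```

Emit:
carry_out --commands '[{"dp":[0,0,0],"rotation":[0,0,0]},{"dp":[0,0,0],"rotation":[0,0,0]},{"dp":[0,0,0],"rotation":[0,0,0]},{"dp":[0,0,0],"rotation":[0,0,0]},{"dp":[0,0,0],"rotation":[0,0,0]},{"dp":[0,0,0],"rotation":[0,0,0]}]' --grip 0.07

```text
t: 46.4
eef_pos: [0.6566, -0.1722, 0.15]
ee_rot: [3.142, -0.0, -1.4]
force: [0.5, -0.1, 0.2]
width: 0.0696
gripper_force: 0.0
```

Emit:
carry_out --commands '[{"dp":[0,0,-0.03],"rotation":[0,0,0]},{"dp":[0,0,-0.05],"rotation":[0,0,0]},{"dp":[0.03,0,-0.02],"rotation":[0,0,0]},{"dp":[0.04,0,0],"rotation":[0,0,0]},{"dp":[0.03,0,0],"rotation":[0,0,0]},{"dp":[0,0,0],"rotation":[0,0,0]}]'

```text
t: 47.15
eef_pos: [0.6733, -0.2727, 0.2493]
ee_rot: [3.141, 0.0, -1.403]
force: [-0.1, -0.0, -0.6]
width: 0.0701
gripper_force: 0.0
```

```bash
python3 - <<'E'
from h import *
print(readout.get_state()['eef_pos'])
placed(.10,.17,cams=('wrist',)); 
im,d,P,C=shot('wrist','w9.png'); shot('scene','s5.png')
E
```

```text
[ 0.67331128 -0.27271954  0.24931802]
wrist 1349
-0.208 [0.1266 0.1284 0.1297] [0.6408 0.6424]
-0.196 [0.1201 0.1239 0.1284] [0.6368 0.6858]
-0.184 [0.1421 0.1429 0.144 ] [0.6372 0.6442]
-0.172 [0.1388 0.1426 0.1438] [0.6377 0.6776]
-0.16 [0.1299 0.1421 0.1435] [0.6384 0.6744]
-0.148 [0.1213 0.1347 0.1417] [0.6399 0.6676]
-0.136 [0.1253 0.1397 0.1408] [0.6466 0.6654]
-0.124 [0.1188 0.1215 0.1241] [0.6322 0.6656]
```

View pics/w9.png

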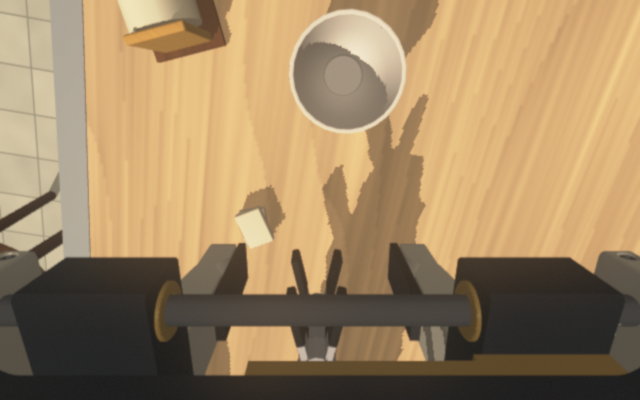

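The fourth clamp hangs level on the right end at about (317,320). The sugar bowl at (347,70) and the tiles at (254,228) have not been disturbed. Next I go back to the lamp.

Emit:
carry_out --commands '[{"dp":[0,0,-0.05],"rotation":[0,0,0]},{"dp":[0,0,-0.05],"rotation":[0,0,0]},{"dp":[0,0,-0.05],"rotation":[0,0,0]},{"dp":[-0.03,-0.0025,-0.02],"rotation":[0,0,0]},{"dp":[-0.055,-0.0025,0],"rotation":[0,0,0]},{"dp":[-0.055,-0.0025,0],"rotation":[0,0,0]},{"dp":[-0.055,-0.0025,0],"rotation":[0,0,0]},{"dp":[-0.055,-0.0025,0],"rotation":[0,0,0]}]' --grip 0.087

```text
t: 48.3
eef_pos: [0.6426, -0.0196, 0.4205]
ee_rot: [-3.141, 0.0, -1.399]
force: [0.6, -0.3, 0.5]
width: 0.087
gripper_force: 0.0
```

Emit:
carry_out --commands '[{"dp":[-0.055,-0.0025,0],"rotation":[0,0,0]},{"dp":[-0.055,-0.0025,0],"rotation":[0,0,0]},{"dp":[-0.055,-0.0025,0],"rotation":[0,0,0]},{"dp":[-0.055,-0.0025,0],"rotation":[0,0,0]},{"dp":[-0.055,-0.0025,0],"rotation":[0,0,0]},{"dp":[-0.055,-0.0025,0],"rotation":[0,0,0]},{"dp":[-0.055,-0.0025,0],"rotation":[0,0,0]},{"dp":[-0.055,-0.003,0],"rotation":[0,0,0]}]'

```text
t: 49.3
eef_pos: [0.5874, 0.4173, 0.4206]
ee_rot: [-3.141, 0.001, -1.399]
force: [1.0, -0.3, -0.0]
width: 0.0866
gripper_force: 0.0
```

Emit:
carry_out --commands '[{"dp":[0,0,0],"rotation":[0,0,-10]},{"dp":[0,0,0],"rotation":[0,0,-10]},{"dp":[0,0,0],"rotation":[0,0,-10]},{"dp":[0,0,0],"rotation":[0,0,-10]},{"dp":[0,0,0],"rotation":[0,0,-10]},{"dp":[0,0,0],"rotation":[0,0,-10]},{"dp":[0,0,0],"rotation":[0,0,-10]},{"dp":[0,0,0],"rotation":[0,0,-10]}]'

```text
t: 50.3
eef_pos: [0.5879, 0.4156, 0.4203]
ee_rot: [-3.141, -0.0, 0.003]
force: [0.3, 0.3, -0.9]
width: 0.0868
gripper_force: 0.0
```

```bash
python3 - <<'E'
from h import *
plan([.5876,.4303],9.6)
im,d,P,C=shot('wrist'); st=readout.get_state()
q=P[(P[...,2]>.285)&(P[...,2]<.315)]; print(len(q))
if len(q)>50:
    c=q[:,:2].mean(0); w=np.linalg.svd(q[:,:2]-c,full_matrices=False)[2][0]; print('arm',c,np.degrees(np.arctan2(w[1],w[0])))
shot('top','t6.png'); im,d,P,C=shot('scene'); 
a=cv2.resize(im[130:330,200:420],(800,727))[:600]; cv2.imwrite('pics/s6.png',a[:,:,::-1])
E
```

```text
TCP [0.5879 0.4156 0.4203] dp [-0.0003 -0.0147  0.    ] rotz -9.4 t 50.3
9151
arm [0.61055408 0.43350278] -171.7128581507099
```

View pics/s6.png

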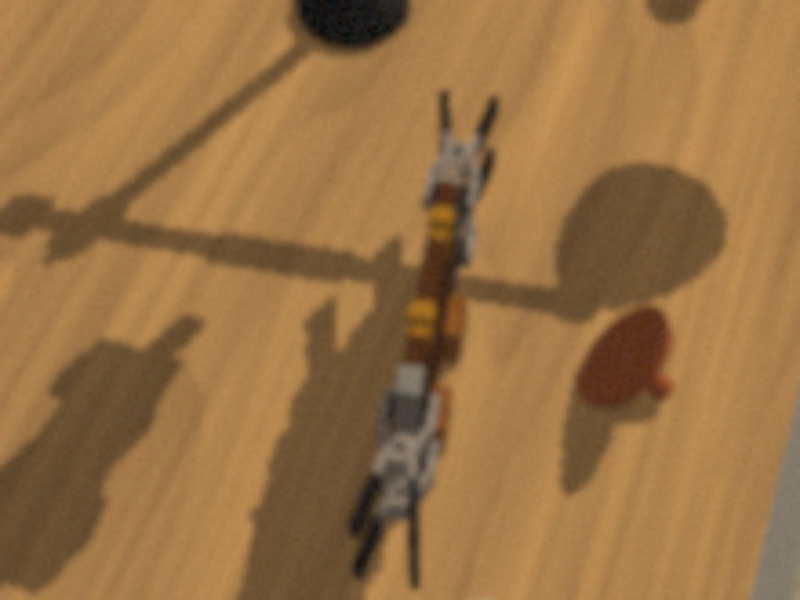

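The scene crop shows all four clamps on the zinc, two per end: left at about (460,165), right at (405,440). The lid is at (625,360), untouched. The lamp can swing back.

Emit:
carry_out --commands '[{"dp":[-0.001,-0.0145,0],"rotation":[0,0,-8.1]},{"dp":[0,0,0.04],"rotation":[0,0,0]},{"dp":[0,0,0.045],"rotation":[0,0,0]},{"dp":[0,0,0.037],"rotation":[0,0,0]},{"dp":[0,0,0],"rotation":[0,0,0]}]'

```text
t: 51.08
eef_pos: [0.5865, 0.4287, 0.2948]
ee_rot: [3.138, 0.005, 0.135]
force: [-0.0, 0.4, 1.5]
width: 0.0868
gripper_force: 0.0
```

Emit:
carry_out --commands '[{"dp":[0,0,0],"rotation":[0,0,0]},{"dp":[0,0,0],"rotation":[0,0,0]},{"dp":[0,0,0],"rotation":[0,0,0]},{"dp":[0,0,0],"rotation":[0,0,0]},{"dp":[0,0,0],"rotation":[0,0,0]},{"dp":[0,0,0],"rotation":[0,0,0]},{"dp":[0,0,0],"rotation":[0,0,0]},{"dp":[0,0,0],"rotation":[0,0,0]}]' --grip 0.02 --force 10

```text
t: 52.08
eef_pos: [0.5881, 0.4296, 0.298]
ee_rot: [-3.141, -0.0, 0.137]
force: [1.5, 1.6, -0.8]
width: 0.0247
gripper_force: 10.0
```

Emit:
carry_out --commands '[{"dp":[-0.0004,0.0126,0],"rotation":[0,0,4]},{"dp":[-0.0018,0.025,0],"rotation":[0,0,8]},{"dp":[-0.0018,0.025,0],"rotation":[0,0,8]},{"dp":[-0.0018,0.025,0],"rotation":[0,0,8]},{"dp":[-0.0018,0.025,0],"rotation":[0,0,8]},{"dp":[-0.0018,0.025,0],"rotation":[0,0,8]},{"dp":[-0.0018,0.025,0],"rotation":[0,0,8]},{"dp":[-0.0018,0.025,0],"rotation":[0,0,8]}]'

```text
t: 53.08
eef_pos: [0.5202, 0.2619, 0.2979]
ee_rot: [-3.141, -0.001, -0.915]
force: [1.3, 2.6, 0.7]
width: 0.0244
gripper_force: 10.0
```

Emit:
carry_out --commands '[{"dp":[-0.0012,0.02,0],"rotation":[0,0,6]},{"dp":[-0.0002,0.01,0],"rotation":[0,0,3]},{"dp":[0,0,0],"rotation":[0,0,0]},{"dp":[0,0,0],"rotation":[0,0,0]}]'

```text
t: 53.58
eef_pos: [0.495, 0.2455, 0.2979]
ee_rot: [3.14, -0.002, -1.066]
force: [1.7, -6.0, -0.8]
width: 0.0248
gripper_force: 10.0
```

```bash
cat >> h.py <<'E'
def lamp(n):
    P=shot(n,'lamp_%s_%.2f.png'%(n,readout.get_state()['t']))[2]; st=readout.get_state()
    q=P[(P[...,2]>.285)&(P[...,2]<.312)&(P[...,0]>.37)&(P[...,0]<.68)&(P[...,1]<.42)&(P[...,1]>-.1)]
    if n=='top': pass
    c=np.median(q[:,:2],0); 
    q=q[np.linalg.norm(q[:,:2]-[.408,.404],axis=1)>.04]
    c=q[:,:2].mean(0); w=np.linalg.svd(q[:,:2]-c,full_matrices=False)[2][0]; w=w if w[0]>0 else -w
    a=np.arctan2(w[1],w[0]); print(n,len(q),'line',c.round(4),'ang',np.degrees(a).round(2),'angle from pivot',np.degrees(np.arctan2(c[1]-.404,c[0]-.408)).round(2))
    s=P[(P[...,2]>.195)&(P[...,2]<.275)&(np.linalg.norm(P[...,:2]-[.6267,.009],axis=-1)<.15)]
    if len(s)>50: print('shade pts',len(s),s.min(0).round(3),s.max(0).round(3),cv2.minEnclosingCircle((s[:,:2]*1000).astype(np.float32)))
E
python3 - <<'E'
from h import *
s=readout.get_state(); print(s['eef_pos'],np.degrees(s['ee_rot']),s['width'],s['force'])
for n in ('top','scene'): lamp(n)
E
```

```text
[0.49501993 0.2454516  0.29792073] [ 1.79927148e+02 -9.16729153e-02 -6.10998587e+01] 0.02475297290537305 [ 1.69358951 -5.96361625 -0.79343088]
top 635 line [0.5727 0.1044] ang -60.82 angle from pivot -61.21
shade pts 1186 [ 0.552 -0.052  0.195] [0.686 0.084 0.273] ((620.931396484375, 16.70630645751953), 69.41826629638672)
scene 841 line [0.5613 0.1295] ang -61.11 angle from pivot -60.81
shade pts 1642 [ 0.559 -0.054  0.195] [0.694 0.08  0.275] ((625.5548095703125, 14.647522926330566), 69.4253158569336)
```

Emit:
carry_out --commands '[{"dp":[0,0,0],"rotation":[0,0,0]},{"dp":[0,0,0],"rotation":[0,0,0]},{"dp":[0,0,0],"rotation":[0,0,0]},{"dp":[0,0,0],"rotation":[0,0,0]},{"dp":[0,0,-0.04],"rotation":[0,0,0]},{"dp":[0,0,-0.05],"rotation":[0,0,0]},{"dp":[0,0,-0.05],"rotation":[0,0,0]},{"dp":[0,0,0],"rotation":[0,0,0]}]' --grip 0.087

```text
t: 54.68
eef_pos: [0.4961, 0.2471, 0.4426]
ee_rot: [-3.134, 0.001, -1.067]
force: [-0.2, 0.2, -0.7]
width: 0.0865
gripper_force: 0.0
```

Emit:
carry_out --commands '[{"dp":[-0.03,0.03,0],"rotation":[0,0,0]},{"dp":[-0.03,0.04,0],"rotation":[0,0,0]},{"dp":[0,0,0],"rotation":[0,0,0]},{"dp":[0,0,0],"rotation":[0,0,0]},{"dp":[0,0,0],"rotation":[0,0,0]},{"dp":[0,0,0],"rotation":[0,0,0]}]'

```text
t: 55.42
eef_pos: [0.4053, 0.2652, 0.4375]
ee_rot: [3.141, -0.0, -1.068]
force: [-0.3, -0.1, 0.2]
width: 0.0872
gripper_force: 0.0
```

```bash
python3 - <<'E'
from h import *
s=readout.get_state(); print(s['t'],s['eef_pos'],s['force'])
for n in ('top','scene'): lamp(n)
im=shot('scene')[0]; cv2.imwrite('pics/s7.png',im[:,:,::-1])
E
```

```text
55.425 [0.40527046 0.26522973 0.43748713] [-0.31342919 -0.05085703  0.20195494]
top 889 line [0.5474 0.1506] ang -60.59 angle from pivot -61.18
shade pts 1182 [ 0.554 -0.05   0.195] [0.687 0.087 0.274] ((621.950927734375, 17.528728485107422), 69.62818145751953)
scene 900 line [0.5504 0.1487] ang -60.86 angle from pivot -60.84
shade pts 1643 [ 0.56  -0.054  0.195] [0.694 0.071 0.275] ((626.3446044921875, 12.995429039001465), 68.79686737060547)
```

View pics/s7.png

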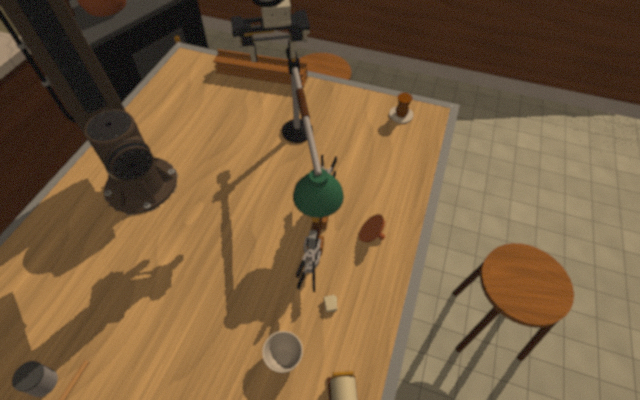

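The shade at (320,195) hangs over the middle of the flap, and the clamps are on both ends. The bowl, lid and tiles are where they were, and the gripper touches nothing.

```bash
python3 -c "
from station import arm; print(arm.job_done())"
```

```text
the job is handed in; nothing more can be done
None
```

I've handed the job in: all four clamps hang level on the zinc, two on each end about 7 cm apart, and the lamp shade is back over the middle of the flap, within about 1 cm. The sugar bowl, teapot lid and tiles look undisturbed in the camera views.

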